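Tighten the hub ring of the specimen turntable on its glass, crosswise in two passes

ROBOT

A 6-joint arm with a two-finger parallel gripper is mounted at the origin on the work surface. World frame = base frame: x ahead of the robot, y to its left, z up, the work surface at z = 0. Lengths are in m, angles in degrees, forces in N, time in s.
With the tool pointing down it reaches from about 0.375 to 0.9 m from the base axis. Payload 3.1 kg.
Tool frame: the origin (TCP) lies at the very end of the fingers, on their centre line; the grasp point (between the pads) lies 19 mm behind it; x points along the fingers, z is the direction in which the jaws open and shut, and the axes are right-handed (so a half turn about x gives the same grasp; the last joint's range is limited). The gripper opens to 87 mm and grips with 3 to 60 N. Pads are 19 mm wide; open, the fingers measure 117 mm over their backs; the gripper's body (75 mm by 190 mm) begins 51 mm behind the grasp point.
Start: joints at [-82.706, 30.224, 82.088, -0, 67.689, -10.227], TCP at [0.188, -0.596, 0.223] pointing down, gripper open.
Joint ranges: [-176.69, 176.69], [-43.24, 126.21], [12.49, 139.97], [-82, 262], [0, 151.66], [-163.58, 163.58]. Speed limits (degrees/s): [159.86, 159.86, 180, 180, 180, 180].

INTERFACE

Orientations are given as a 3x3 rotation matrix whose columns are the frame's x, y, z axes.
In Python, from rig import bot gives the robot as it stands.
- The arm moves only by the tool send_rows, never from a script. Its arguments are lists of equal length, an entry for each row: "fingers": the opening, from 0 (shut) to 1 (fully open); "dp": the shift along the world's x, y, z in mm, a list of three; "turn": the turn, a rotation vector about the world's x, y, z in rad, a list of three. In form: {"fingers": [fingers, ...], "dp": [[tx, ty, tz], ...], "turn": [[rx, ry, rz], ...]}. A call has 1 to 10 rows; each row is the pose to reach, as a shift and turn from the pose measured when the call began; what a row does not reach only later rows make up. A row lasts 1/12 s, in which the tool goes at most 41.7 mm and 7.16 degrees, less where a joint would pass 70% of its speed; a pose out of reach is approached as far as the arm can. A call with a gripper value outside its range is refused whole. The fingers move at their own pace and stop on an object; the grip force is fixed at half the most. Time passes only in rows, so rows that repeat a pose let the fingers close. It gives the time, the measured TCP pose, the force and the opening at its end, in the units of the state.
- bot.read_state(): the state, without advancing time (a new reading comes with each control period).
- bot.capture(name): name is "scene" or "top" or "wrist"; returns a dict with "img" (400x640x3 uint8, blue, green, red), "z_map" (400x640 float32, m along the optical axis (not along the pixel's ray), 0 where there is no reading), "mtx" (3x3 intrinsics, pixels), "origin" and "orientation" of the camera in the world; the wrist camera has in their place "hand_eye" (4x4, takes a point from camera to tool coordinates, whose origin is the TCP and whose axes are the tool frame's). Camera axes: x right, y up, looking along -z (the intrinsics and any distortion apply to the point x, -y, -z); pixel columns grow to the right and rows downward; lengths in m; the calibration is good to about 2 mm. The wrist camera is an equidistant fisheye: a pixel r from the principal point sees the ray r / f radians off the axis. A picture is of the moment at which its call begins: read the wrist's pose just before it.
- bot.hand_in(): hands the job in, once; it reports no verdict.
The state is a dict: "time_s": time; "joint_positions": joint angles; "qvel": joint speeds; "tau": joint torques, N m; "position": TCP position; "tcp_rot": TCP orientation; "force": force on the tool from outside, world axes, zero at the start; "moment": the same for the moment, N m; "opening": opening from 0.0 (shut) to 1.0 (fully open).
Only numpy, scipy, OpenCV 4.12 (cv2) and the standard library are available. Lean on these libraries where they do the work, as an engineer would, in place of code of your own. Each camera call takes 0.05 s, during which the arm holds its last target.

TASK

The four square-head screws that hold the turntable's hub ring down on its glass are loose. With the T-handle torque wrench from the wooden stand, tighten them crosswise (opposite screw next) in two passes, first all four just snug, then all four fully tight, going by the torque felt so that the glass is never overloaded or pressed on hard. Then stand the wrench back in its hole and leave the rest of the bench undisturbed.

Things in the scene. Friction and masses are not known exactly. Their poses are not given: they have to be found in the camera images.
- turntable: round specimen turntable, fixed: black disc under a glass sheet 324 mm across (glass top 50 mm above the bench), dishes round its edge. Origin: on the bench under its centre. On the glass an aluminium hub ring 112 mm across, top at 58 mm, with a flat pivot cap (34 mm across, 4 mm high) and four square-head screws on a circle of 38 mm radius, 90 degrees apart
- stand: wooden block 85 x 85 x 50 mm, fixed, with one upright round hole 39 mm across and 40 mm deep in its middle. Origin: centre of its underside (hole floor 10 mm, mouth 50 mm above it). The wrench stands in the hole
- wrench: T-handle torque wrench, 0.24-0.39 kg, upright in the stand. Origin: middle of the socket's lower rim, z up. Socket: round tube 35 mm across, 34 high, hole 19.8 mm square (flats along x, y), 9 deep, mouth flared to 22. 12 mm shaft, 47 mm white dial plate at 70 mm, red cross-bar on top along y: 100 long, 16 thick (x), 24 high, centre 107 mm above the origin. Axes go with the bar; shaft and flats give 0.9 rad per N m
- screw1: square-head screw 1; 1 to 4 run counter-clockwise seen from above (across from it: 3). Head 18 mm square (flats along x and y), 8 mm high, then a round nose 15.2 mm across, 2 mm high. Origin: on its axis, underside of the head, 60 mm above the bench. Fully seated, the wrench's rim is 61 mm above the bench; over 65 mm while it only rests on the head's corners. Clockwise tightens; the head turns in place and stays
- screw2: square-head screw 2; 1 to 4 run counter-clockwise seen from above (across from it: 4). Head 18 mm square (flats along x and y), 8 mm high, then a round nose 15.2 mm across, 2 mm high. Origin: on its axis, underside of the head, 60 mm above the bench. Fully seated, the wrench's rim is 61 mm above the bench; over 65 mm while it only rests on the head's corners. Clockwise tightens; the head turns in place and stays
- screw3: square-head screw 3; 1 to 4 run counter-clockwise seen from above (across from it: 1). Head 18 mm square (flats along x and y), 8 mm high, then a round nose 15.2 mm across, 2 mm high. Origin: on its axis, underside of the head, 60 mm above the bench. Fully seated, the wrench's rim is 61 mm above the bench; over 65 mm while it only rests on the head's corners. Clockwise tightens; the head turns in place and stays
- screw4: square-head screw 4; 1 to 4 run counter-clockwise seen from above (across from it: 2). Head 18 mm square (flats along x and y), 8 mm high, then a round nose 15.2 mm across, 2 mm high. Origin: on its axis, underside of the head, 60 mm above the bench. Fully seated, the wrench's rim is 61 mm above the bench; over 65 mm while it only rests on the head's corners. Clockwise tightens; the head turns in place and stays
- washer1 (a joint): squeeze of the spring washer under screw 1, m, 0.00024 per rad of turning: too small to measure, so feel the torque. As found each screw is loose by another amount, not told by its angle. Torque to turn it on rises 0.4 N m per rad: 0.04-0.24 as found, snug 0.27-0.38 (best 0.325; squeeze 0.00014-0.00020), fully tight 0.42-0.52 (best 0.47; 0.00023-0.00029), more endangers the glass
- washer2 (a joint): squeeze of the spring washer under screw 2, m, 0.00024 per rad of turning: too small to measure, so feel the torque. As found each screw is loose by another amount, not told by its angle. Torque to turn it on rises 0.4 N m per rad: 0.04-0.24 as found, snug 0.27-0.38 (best 0.325; squeeze 0.00014-0.00020), fully tight 0.42-0.52 (best 0.47; 0.00023-0.00029), more endangers the glass
- washer3 (a joint): squeeze of the spring washer under screw 3, m, 0.00024 per rad of turning: too small to measure, so feel the torque. As found each screw is loose by another amount, not told by its angle. Torque to turn it on rises 0.4 N m per rad: 0.04-0.24 as found, snug 0.27-0.38 (best 0.325; squeeze 0.00014-0.00020), fully tight 0.42-0.52 (best 0.47; 0.00023-0.00029), more endangers the glass
- washer4 (a joint): squeeze of the spring washer under screw 4, m, 0.00024 per rad of turning: too small to measure, so feel the torque. As found each screw is loose by another amount, not told by its angle. Torque to turn it on rises 0.4 N m per rad: 0.04-0.24 as found, snug 0.27-0.38 (best 0.325; squeeze 0.00014-0.00020), fully tight 0.42-0.52 (best 0.47; 0.00023-0.00029), more endangers the glass
- parts_tray: grey tray 85 x 85 x 30 mm with spare screws and washers, fixed; origin: centre of its underside
- screwdriver: small screwdriver, 170 mm long, black handle, lying; only in the way, leave it alone; origin: centre of its underside
- brush: dusting brush, 160 mm long, lying; only in the way, leave it alone; origin: centre of its underside
- spanner: flat steel spanner, 160 mm long, lying (does not fit these screws); only in the way, leave it alone; origin: centre of its underside
- jar: amber glass jar with black cap, 52 mm across, 70 mm high; only in the way, leave it alone; origin: centre of its underside
- dish: clear empty specimen dish, 60 mm across, 14 mm high; only in the way, leave it alone; origin: centre of its underside
- rock: purplish stone, 60 mm across, 34 mm high; only in the way, leave it alone; origin: centre of its underside
- loupe: black hand lens, 60 mm across with an 85 mm handle, 12 mm thick, lying; only in the way, leave it alone; origin: centre of its underside

How it is judged:
By the outcome, as a careful person would: the job done as asked, in the order asked, and still so for the second after the job is handed in, with the robot touching nothing.
It also fails if it takes over 72 s, if anything falls off the work surface, if the arm or the gripper's body presses on something with over 40 N, if the wrist force passes 120 N, or if a joint passes its speed limit or range.

## Working session

There is one attempt and no reset: what is moved stays moved. The work goes in short steps, Python scripts to look and compute and a tool call to move; the robot and the scene stay as the last step left them, time stands still between calls to the robot, and variables do not carry over. Pictures are saved under pics/ and viewed, and the job is handed in when it is done.

Besides the shell and the picture viewer there is one more tool, called after "Call:" as name(argument=value, ...) on one line, values as JSON. send_rows: Moves the arm, as the interface text tells. Its arguments: {"type":"object","properties":{"fingers":{"type":"array","items":{"type":"number"}},"dp":{"type":"array","items":{"type":"array","items":{"type":"number"}}},"turn":{"type":"array","items":{"type":"array","items":{"type":"number"}}}},"required":["fingers","dp","turn"]}

```bash
ls; mkdir -p pics
python3 - <<'E'
from rig import bot
import cv2,numpy as np,pickle
s=bot.read_state()
print({k:np.round(v,3).tolist() for k,v in s.items()})
for n in ("scene","top","wrist"):
    c=bot.capture(n); pickle.dump(c,open(n+"0.pkl","wb")); cv2.imwrite(f"pics/{n}0.png",c["img"])
    print(n,c["mtx"].tolist() if hasattr(c["mtx"],'tolist') else c["mtx"],[ (k,np.round(c[k],4).tolist()) for k in c if k not in("img","z_map","mtx")])
print(bot.read_state()["time_s"])
E
```

```text
pics
{'time_s': 0.0, 'joint_positions': [-82.706, 30.282, 82.156, -0.0, 67.689, -10.226], 'qvel': [-0.024, 0.022, -0.051, 0.004, -0.011, 0.054], 'tau': [0.0, -44.004, -17.659, 0.063, 0.058, -0.0], 'position': [0.188, -0.595, 0.222], 'tcp_rot': [[-0.0, 0.954, 0.301], [0.002, 0.301, -0.954], [-1.0, 0.0, -0.002]], 'force': [0.794, -0.508, -0.645], 'moment': [-0.004, 0.016, -0.049], 'opening': 0.996}
scene [[375.42753115057786, 0.0, 322.02641150282096], [0.0, 375.42753115057786, 204.71576507216577], [0.0, 0.0, 1.0]] [('origin', [1.1826, 0.2465, 0.6993]), ('orientation', [[-0.3933, -0.6257, 0.6736], [0.9194, -0.2738, 0.2824], [0.0077, 0.7304, 0.683]])]
top [[472.73967375520994, 0.0, 310.8217010785829], [0.0, 472.73967375520994, 200.68647009006887], [0.0, 0.0, 1.0]] [('origin', [0.4241, 0.0006, 1.1796]), ('orientation', [[0.0249, 0.9932, -0.1135], [-0.9996, 0.0234, -0.0148], [-0.012, 0.1138, 0.9934]])]
wrist [[309.70691628693146, 0.0, 316.02922997955955], [0.0, 309.70691628693146, 203.04215762871485], [0.0, 0.0, 1.0]] [('hand_eye', [[0.0018, 0.2545, -0.9671, -0.1619], [0.0002, 0.9671, 0.2545, 0.0694], [1.0, -0.0007, 0.0017, 0.0005], [0.0, 0.0, 0.0, 1.0]])]
0.15
```

View pics/scene0.png

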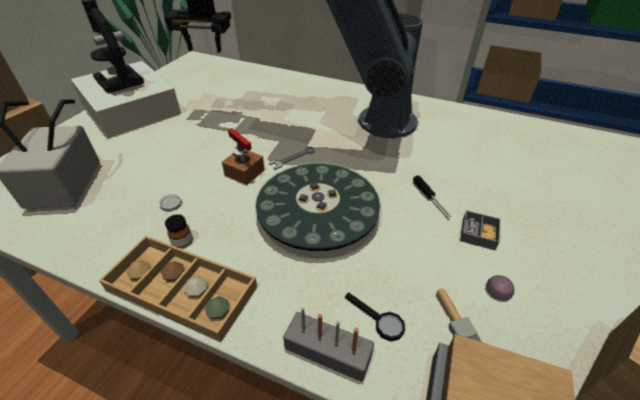

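View pics/top0.png

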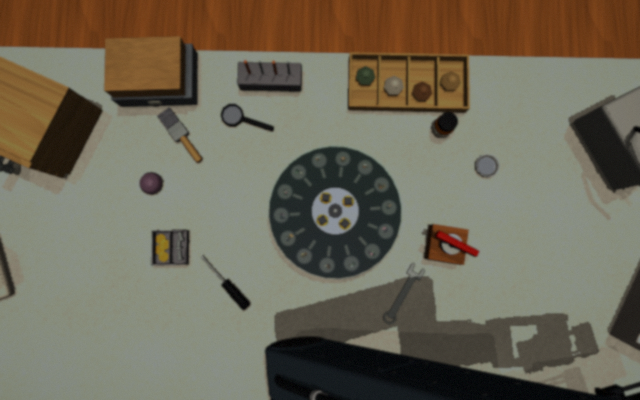

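View pics/wrist0.png

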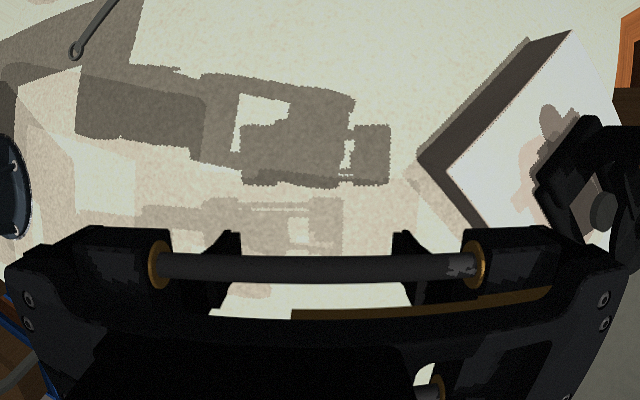

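```bash
cat > h.py <<'E'
import numpy as np,cv2,pickle
from rig import bot
def load(n): return pickle.load(open(n+".pkl","rb"))
def camT(c,st=None):
    if "hand_eye" in c:
        H=np.array(c["hand_eye"]); R=np.array(st["tcp_rot"]); p=np.array(st["position"])
        return R@H[:3,:3], R@H[:3,3]+p
    return np.array(c["orientation"]),np.array(c["origin"])
def rays(c,uv,st=None):
    uv=np.atleast_2d(np.float64(uv)); K=np.array(c["mtx"]); R,o=camT(c,st)
    a=(uv-[K[0,2],K[1,2]])/K[0,0]
    if "hand_eye" in c:
        th=np.linalg.norm(a,axis=1); k=np.where(th>1e-9,np.sin(th)/np.maximum(th,1e-9),1)
        d=np.c_[a[:,0]*k,-a[:,1]*k,-np.cos(th)]
    else: d=np.c_[a[:,0],-a[:,1],-np.ones(len(a))]
    return o,d@R.T
def onplane(c,uv,z,st=None):
    o,d=rays(c,uv,st); t=(z-o[2])/d[:,2]; return o+d*t[:,None]
def proj(c,P,st=None):
    P=np.atleast_2d(P); K=np.array(c["mtx"]); R,o=camT(c,st); q=(P-o)@R
    if "hand_eye" in c:
        r=np.hypot(q[:,0],q[:,1]); th=np.arctan2(r,-q[:,2]); k=th/np.maximum(r,1e-12)
        return np.c_[K[0,2]+K[0,0]*q[:,0]*k, K[1,2]-K[0,0]*q[:,1]*k]
    return np.c_[K[0,2]+K[0,0]*q[:,0]/-q[:,2],K[1,2]-K[0,0]*q[:,1]/-q[:,2]]
def st():
    return bot.read_state()
def tipyaw(R): # yaw of jaw axis z
    return np.degrees(np.arctan2(R[1][2],R[0][2]))
E
python3 - <<'E'
from h import *
c=load("top0"); im=c["img"]
hsv=cv2.cvtColor(im,cv2.COLOR_BGR2HSV)
red=((hsv[...,0]<6)|(hsv[...,0]>174))&(hsv[...,1]>190)&(hsv[...,2]>90)
red[:60]=0
n,l,s,ce=cv2.connectedComponentsWithStats(red.astype(np.uint8))
i=1+np.argmax(s[1:,4]); print(s[i],ce[i])
ys,xs=np.where(l==i); r=cv2.minAreaRect(np.c_[xs,ys].astype(np.float32)); print(r)
b=cv2.boxPoints(r); print(onplane(c,b,0.129), onplane(c,[r[0]],0.129))
zm=c["z_map"]
print("depth at red", np.median(zm[l==i]), )
print("turntable",onplane(c,[[335,211]],0.06),"stand",onplane(c,[[447,245]],.05))
cv2.imwrite("pics/top_z.png",np.hstack([cv2.resize(im[150:280,270:400],(400,400),interpolation=2),cv2.resize(im[200:300,390:490],(400,400),interpolation=2)]))
c=load("scene0"); im=c["img"]
cv2.imwrite("pics/sc_z.png",np.hstack([cv2.resize(im[160:250,260:380],(533,400),interpolation=2),cv2.resize(im[120:190,215:275],(267,312),interpolation=2)[:400] if 0 else cv2.resize(im[120:200,215:268],(265,400),interpolation=2)]))
E
```

```text
[437 231  41  25 258] [456.80232558 243.07751938]
((457.0542297363281, 242.89695739746094), (43.87331771850586, 6.380727291107178), 27.758541107177734)
[[ 0.47311457 -0.26274865  0.129     ]
 [ 0.48575882 -0.26937116  0.129     ]
 [ 0.4428487  -0.35427196  0.129     ]
 [ 0.4303328  -0.34758036  0.129     ]] [[ 0.4579469  -0.30861532  0.129     ]]
depth at red 1.042673
turntable [[ 0.52863869 -0.04075113  0.06      ]] stand [[ 0.45493728 -0.30806761  0.05      ]]
```

View pics/top_z.png

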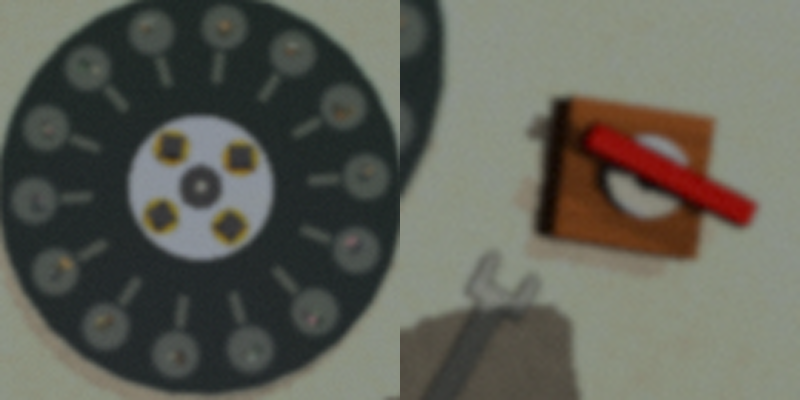

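View pics/sc_z.png

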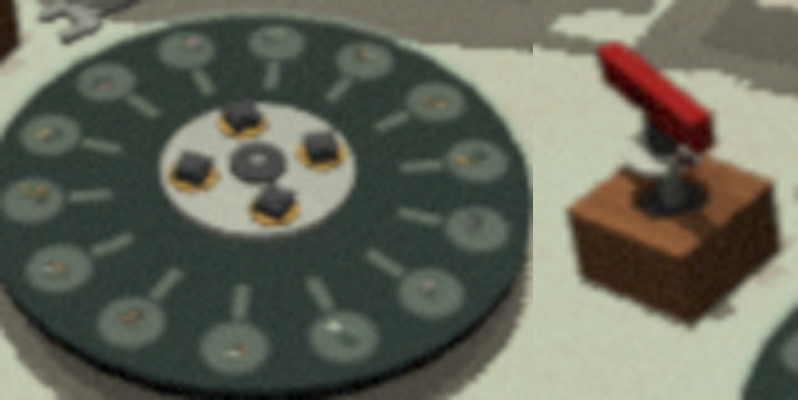

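Call:
send_rows(fingers=[1,1,1,1,1,1,1,1,1,1], dp=[[25,40,0],[50,80,0],[75,120,0],[98,156,0],[121,192,0],[144,228,0],[167,264,0],[190,300,0],[213,336,0],[236,372,0]], turn=[[0,0,0.08],[0,0,0.16],[0,0,0.24],[0,0,0.32],[0,0,0.4],[0,0,0.48],[0,0,0.56],[0,0,0.64],[0,0,0.72],[0,0,0.79]])

```text
time_s: 0.98
position: [0.4116, -0.242, 0.2218]
tcp_rot: [[-0.001, 0.454, 0.891], [0.001, 0.891, -0.454], [-1.0, 0.0, -0.002]]
force: [0.2, -0.5, 0.2]
opening: 0.998
```

Call:
send_rows(fingers=[1,1,1,1,1,1,1], dp=[[18,29,-15],[36,58,-30],[54,87,-48],[70,114,-64],[82,134,-78],[86,140,-82],[86,140,-82]], turn=[[0,0,0],[0,0,0],[0,0,0],[0,0,0],[0,0,0],[0,0,0],[0,0,0]])

```text
time_s: 1.57
position: [0.4974, -0.1002, 0.1385]
tcp_rot: [[-0.004, 0.451, 0.892], [0.002, 0.892, -0.451], [-1.0, 0.0, -0.005]]
force: [-0.3, -0.6, 0.1]
opening: 0.998
```

Run:
```python
from h import *
s=st(); c=bot.capture("wrist"); pickle.dump((s,c),open("w1.pkl","wb"))
print(s["time_s"],s["position"],s["force"],s["moment"])
cv2.imwrite("pics/w1.png",c["img"])
c=bot.capture("top"); pickle.dump(c,open("top1.pkl","wb"))
```

```text
1.5667 [ 0.4973743  -0.10021303  0.13853766] [-0.33322601 -0.62561107  0.1354922 ] [-0.03871782 -0.10509588 -0.03172065]
```

View pics/w1.png

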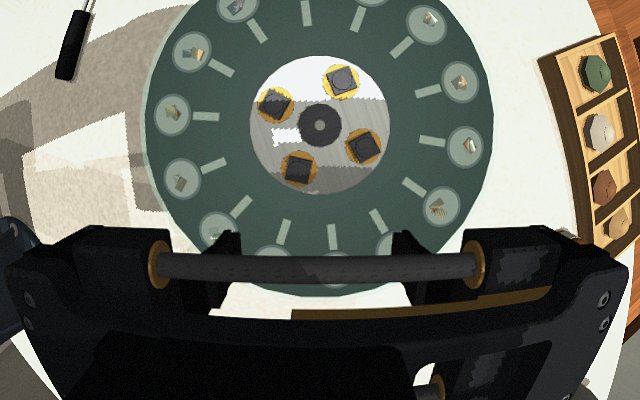

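```bash
cat > meas.py <<'E'
from h import *
def screws(c,s,cent,R=85,tag=None):
    im=c["img"]; up=4
    u0=np.array([cent[0]-R,cent[1]-R]); 
    x0,y0=int(max(u0[0],0)),int(max(u0[1],0))
    crop=im[y0:int(cent[1]+R),x0:int(cent[0]+R)]
    big=cv2.resize(crop,None,fx=up,fy=up,interpolation=cv2.INTER_CUBIC)
    return big,(x0,y0),up
E
python3 - <<'E'
from meas import *
s,c=pickle.load(open("w1.pkl","rb"))
big,o,up=screws(c,s,(320,125),78)
cv2.imwrite("pics/w1z.png",big)
print(big.shape)
E
```

```text
(624, 624, 3)
```

View pics/w1z.png

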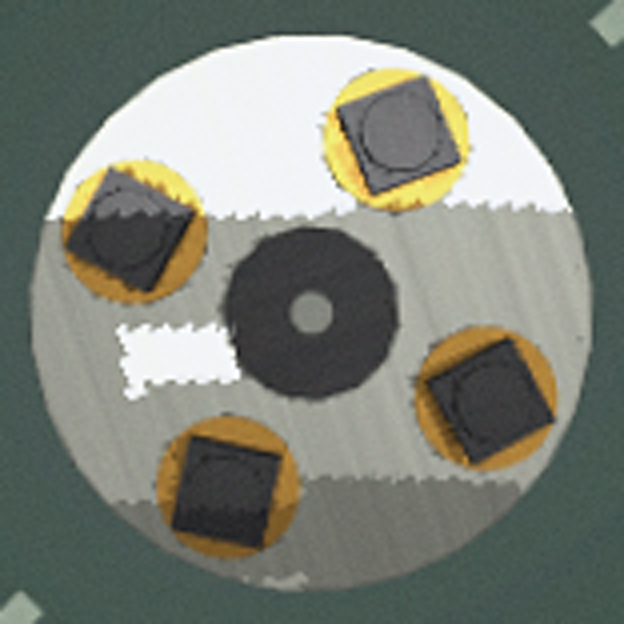

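```bash
cat >> meas.py <<'E'
def brass(c,s,cent,R=78):
    big,o,up=screws(c,s,cent,R)
    hsv=cv2.cvtColor(big,cv2.COLOR_BGR2HSV)
    m=((hsv[...,0]>10)&(hsv[...,0]<35)&(hsv[...,1]>110)).astype(np.uint8)
    m=cv2.morphologyEx(m,cv2.MORPH_OPEN,np.ones((3,3)))
    n,l,stt,ce=cv2.connectedComponentsWithStats(cv2.morphologyEx(m,cv2.MORPH_CLOSE,np.ones((25,25))))
    out=[]
    for i in range(1,n):
        if stt[i,4]<6000: continue
        ys,xs=np.where((l==i)&(m>0)); pts=np.c_[xs,ys].astype(np.float32)
        hull=cv2.convexHull(pts)[:,0]
        P=onplane(c,hull/up+np.array(o)-0.5+0.5/up,0.0598,s)
        (cx,cy),r=cv2.minEnclosingCircle((P[:,:2]*1e4).astype(np.float32))
        el=cv2.fitEllipse((P[:,:2]*1e4).astype(np.float32))
        # head: non-brass inside hull
        hm=np.zeros_like(m); cv2.fillConvexPoly(hm,hull.astype(np.int32),1)
        hm=cv2.erode(hm,np.ones((5,5)))&(1-m)
        hm=cv2.morphologyEx(hm,cv2.MORPH_OPEN,np.ones((13,13)))
        nn,ll,ss,_=cv2.connectedComponentsWithStats(hm); j=1+np.argmax(ss[1:,4])
        cn,_=cv2.findContours((ll==j).astype(np.uint8),0,1); cn=max(cn,key=cv2.contourArea)[:,0]
        Q=onplane(c,cn/up+np.array(o)-0.5+0.5/up,0.068,s)
        rc=cv2.minAreaRect((Q[:,:2]*1e4).astype(np.float32))
        out.append(dict(bc=np.array(el[0])/1e4,bd=np.array(el[1])/10,hc=np.array(rc[0])/1e4,hs=np.array(rc[1])/10,ang=rc[2]%90))
    return out
def fithub(pts,r=0.038):
    from scipy.optimize import least_squares
    pts=np.array(pts); c0=pts.mean(0); a=np.arctan2(*(pts-c0).T[::-1]); o=np.argsort(a); pts=pts[o]
    a0=np.arctan2(*(pts[0]-c0)[::-1])
    f=lambda p:(np.c_[p[0]+r*np.cos(p[2]+np.arange(4)*np.pi/2),p[1]+r*np.sin(p[2]+np.arange(4)*np.pi/2)]-pts).ravel()
    q=least_squares(f,[*c0,a0],x_scale=[.01,.01,.1]); return q.x,q.fun.reshape(4,2),o,pts+q.fun.reshape(4,2)
E
python3 - <<'E'
from meas import *
np.set_printoptions(precision=4,suppress=True)
s,c=pickle.load(open("w1.pkl","rb"))
b=brass(c,s,(320,125))
for x in b: print(x)
if len(b)==4:
    x,e,o,m=fithub([q["bc"] for q in b]); print(x[:2],np.degrees(x[2]),e*1000,o); print(m)
    x,e,o,m=fithub([q["hc"] for q in b]); print(x[:2],np.degrees(x[2]),e*1000,o)
E
```

```text
{'bc': array([ 0.5601, -0.0173]), 'bd': array([27.899 , 27.9813]), 'hc': array([ 0.5602, -0.0173]), 'hs': array([18.3892, 18.6323]), 'ang': 84.92564392089844}
{'bc': array([ 0.507 , -0.0106]), 'bd': array([27.7542, 28.1139]), 'hc': array([ 0.5072, -0.0106]), 'hs': array([18.1579, 18.7003]), 'ang': 33.293548583984375}
{'bc': array([ 0.5534, -0.0704]), 'bd': array([27.9967, 28.1398]), 'hc': array([ 0.5532, -0.0701]), 'hs': array([18.5112, 18.4165]), 'ang': 2.642268419265747}
{'bc': array([ 0.5002, -0.0635]), 'bd': array([28.0291, 28.1501]), 'hc': array([ 0.5004, -0.0633]), 'hs': array([18.6828, 17.9767]), 'ang': 50.9557991027832}
[ 0.5302 -0.0404] -142.2605254745936 [[-0.1061 -0.1578]
 [ 0.0529 -0.1345]
 [ 0.0909  0.1322]
 [-0.0376  0.16  ]] [3 2 0 1]
[[ 0.5001 -0.0637]
 [ 0.5534 -0.0705]
 [ 0.5602 -0.0172]
 [ 0.5069 -0.0104]]
[ 0.5303 -0.0403] -142.35374075444932 [[-0.2426 -0.2291]
 [ 0.2432 -0.3219]
 [ 0.1791  0.1957]
 [-0.1796  0.3553]] [3 2 0 1]
```

Call:
send_rows(fingers=[1,1,1,1,1,1,1,1,1,1], dp=[[-6,-24,20],[-15,-58,32],[-24,-93,32],[-33,-128,32],[-42,-163,32],[-51,-198,32],[-60,-232,32],[-67,-257,32],[-70,-270,32],[-70,-270,32]], turn=[[0,0,0],[0,0,0],[0,0,0],[0,0,0],[0,0,0],[0,0,0],[0,0,0],[0,0,0],[0,0,0],[0,0,0]])

```text
time_s: 2.5
position: [0.4262, -0.377, 0.1729]
tcp_rot: [[0.0, 0.459, 0.888], [-0.003, 0.888, -0.459], [-1.0, -0.002, 0.001]]
force: [0.1, 0.1, -0.4]
opening: 1.0
```

Run:
```python
from h import *
s=st(); c=bot.capture("wrist"); pickle.dump((s,c),open("w2.pkl","wb"))
print(s["time_s"],s["position"],s["tcp_rot"])
cv2.imwrite("pics/w2.png",c["img"])
im=c["img"];hsv=cv2.cvtColor(im,cv2.COLOR_BGR2HSV)
red=(((hsv[...,0]<6)|(hsv[...,0]>174))&(hsv[...,1]>170)&(hsv[...,2]>70)).astype(np.uint8)
red[250:]=0
n,l,ss,ce=cv2.connectedComponentsWithStats(red); i=1+np.argmax(ss[1:,4]); print(ss[i],ce[i])
ys,xs=np.where(l==i); r=cv2.minAreaRect(np.c_[xs,ys].astype(np.float32)); print(r)
b=cv2.boxPoints(r); P=onplane(c,b,0.129,s); print(P); print(P.mean(0))
d=[P[(k+1)%4]-P[k] for k in range(4)]; L=max(d,key=np.linalg.norm); print("len",[np.linalg.norm(x)*1000 for x in d],"bar yaw",np.degrees(np.arctan2(L[1],L[0]))%180)
z=c["z_map"]; print("depth",z[l==i].min(),np.median(z[l==i]))
```

```text
2.5 [ 0.4262076  -0.37698254  0.17293107] [[ 1.90349348e-04  4.58917762e-01  8.88478729e-01]
 [-2.61405431e-03  8.88475937e-01 -4.58915760e-01]
 [-9.99996565e-01 -2.23517733e-03  1.36875677e-03]]
[ 299   45   26  143 3136] [311.5838648  114.37563776]
((311.54052734375, 115.90339660644531), (142.13804626464844, 22.994796752929688), 88.78113555908203)
[[ 0.47236495 -0.26308401  0.129     ]
 [ 0.48589606 -0.26979587  0.129     ]
 [ 0.44373348 -0.35620316  0.129     ]
 [ 0.42971885 -0.34934641  0.129     ]]
[ 0.45792833 -0.30960736  0.129     ]
len [np.float64(15.104303589388891), np.float64(96.14521888774365), np.float64(15.602078910480321), np.float64(96.22834062579953)] bar yaw 63.693290280494814
depth 0.0 0.19801596
```

View pics/w2.png

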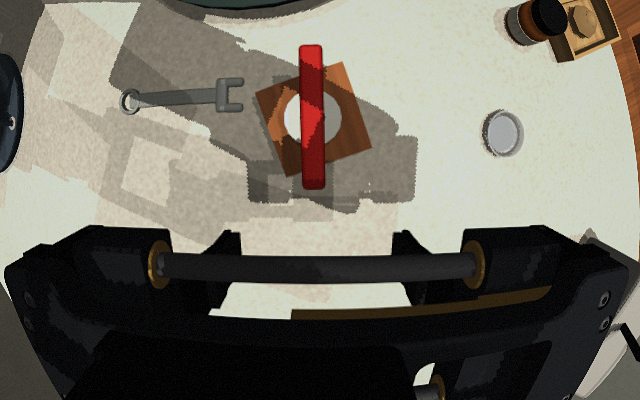

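Call:
send_rows(fingers=[1,1,1,1,1,1,1,1,1], dp=[[12,25,0],[24,50,0],[32,67,0],[32,67,-10],[32,67,-35],[32,67,-58],[32,67,-72],[32,67,-75],[32,67,-75]], turn=[[0,0,0.018],[0,0,0.018],[0,0,0.018],[0,0,0.018],[0,0,0.018],[0,0,0.018],[0,0,0.018],[0,0,0.018],[0,0,0.018]])

```text
time_s: 3.3
position: [0.4576, -0.3057, 0.0964]
tcp_rot: [[-0.003, 0.441, 0.898], [0.003, 0.898, -0.441], [-1.0, 0.001, -0.004]]
force: [0.2, 0.1, -0.8]
opening: 0.999
```

Run:
```python
from h import *
s=st(); c=bot.capture("wrist"); pickle.dump((s,c),open("w3.pkl","wb"))
print(s["time_s"],s["position"],s["tcp_rot"],s["force"],s["moment"])
cv2.imwrite("pics/w3.png",c["img"])
```

```text
3.3 [ 0.45763807 -0.30567265  0.09639698] [[-3.25956989e-03  4.40622524e-01  8.97686564e-01]
 [ 2.67910292e-03  8.97691959e-01 -4.40615444e-01]
 [-9.99991099e-01  9.68777864e-04 -4.10656277e-03]] [ 0.18882502  0.10844709 -0.78713233] [-0.03378208 -0.04266686 -0.04702291]
```

View pics/w3.png

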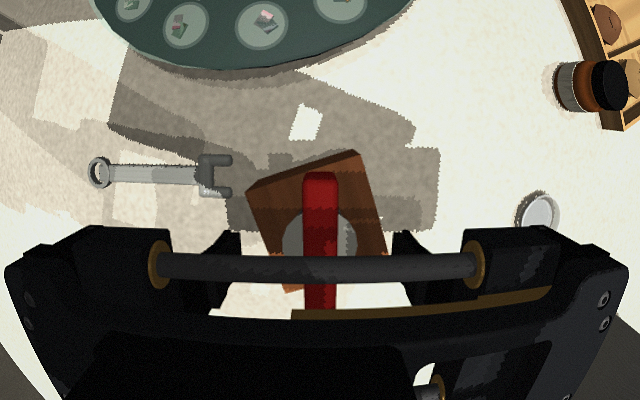

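Call:
send_rows(fingers=[1,1], dp=[[0,-4,2],[0,-4,2]], turn=[[0,0,0],[0,0,0]])

```text
time_s: 3.52
position: [0.4593, -0.3119, 0.1009]
tcp_rot: [[0.001, 0.441, 0.898], [-0.002, 0.898, -0.441], [-1.0, -0.001, 0.002]]
force: [0.0, -0.0, 0.5]
opening: 1.001
```

Call:
send_rows(fingers=[0.6,0.3,0.0,0.0,0.0,0.0,0,0], dp=[[-1,2,-2],[-1,2,-2],[-1,2,-2],[-1,2,-2],[-1,2,-2],[-1,2,-2],[-1,2,-2],[-1,2,-2]], turn=[[0,0,0],[0,0,0],[0,0,0],[0,0,0],[0,0,0],[0,0,0],[0,0,0],[0,0,0]])

```text
time_s: 4.18
position: [0.4583, -0.3098, 0.0988]
tcp_rot: [[0.001, 0.441, 0.898], [-0.002, 0.898, -0.441], [-1.0, -0.001, 0.002]]
force: [-0.5, -0.4, 0.3]
opening: 0.478
```

Run:
```python
from h import *
for i in range(4):
    s=st(); print(s["time_s"],s["position"],s["force"],s["moment"],s["opening"]); 
    c=bot.capture("wrist")
    if i==0: pickle.dump((s,c),open("w4.pkl","wb"))
```

```text
4.1833 [ 0.45828748 -0.30984118  0.09880895] [-0.45412853 -0.4232455   0.32277914] [ 0.02098092 -0.07541681  0.02864142] 0.4777398026006588
4.2333 [ 0.45827578 -0.3098522   0.09882957] [-0.49719051  0.04807191 -1.01260508] [-0.07633069 -0.01644982  0.06585126] 0.42787062969823486
4.2833 [ 0.45826914 -0.30984204  0.09881592] [-0.2171794  -0.20254314  0.0419346 ] [-0.00813093 -0.03013938 -0.05372983] 0.3831330070354671
4.3333 [ 0.45826626 -0.30985207  0.09882436] [ 0.51538261  0.08293387 -0.07308956] [ 0.02619412 -0.08572608  0.02836143] 0.34040264378347795
```

Call:
send_rows(fingers=[0,0,0,0], dp=[[0,0,0],[0,0,0],[0,0,0],[0,0,0]], turn=[[0,0,0],[0,0,0],[0,0,0],[0,0,0]])

```text
time_s: 4.72
position: [0.4583, -0.3098, 0.0988]
tcp_rot: [[0.001, 0.441, 0.898], [-0.002, 0.898, -0.441], [-1.0, -0.001, 0.001]]
force: [0.0, 0.2, -0.7]
opening: 0.202
```

Run:
```python
from h import *
for i in range(2):
    s=st(); print(s["time_s"],s["position"],s["force"],s["moment"],s["opening"],s["tau"],s["joint_positions"]); 
    c=bot.capture("wrist")
cv2.imwrite("pics/w5.png",c["img"])
```

```text
4.7167 [ 0.45827317 -0.30984704  0.09881641] [ 0.00279818  0.17904942 -0.67139121] [-0.02829691 -0.02025895  0.00981423] 0.20221694594850498 [ 1.18851510e-02 -4.12309957e+01 -1.14409304e+01  5.07524272e-02
  2.21259717e-02  8.46504895e-05] [-4.56184461e+01  3.48481050e+01  9.86748260e+01 -4.93523969e-02
  4.63745050e+01 -1.94351309e+01]
4.7667 [ 0.45825858 -0.30983082  0.09880494] [-0.26732099  0.73221947 -0.6427449 ] [-0.02685967 -0.03214996  0.04437438] 0.2014654199910948 [ 1.33941634e-02 -4.12356949e+01 -1.14472756e+01  5.13292383e-02
  1.92957959e-02  1.15844628e-04] [-4.56187034e+01  3.48489810e+01  9.86757074e+01 -4.84840938e-02
  4.63762851e+01 -1.94341867e+01]
```

View pics/w5.png

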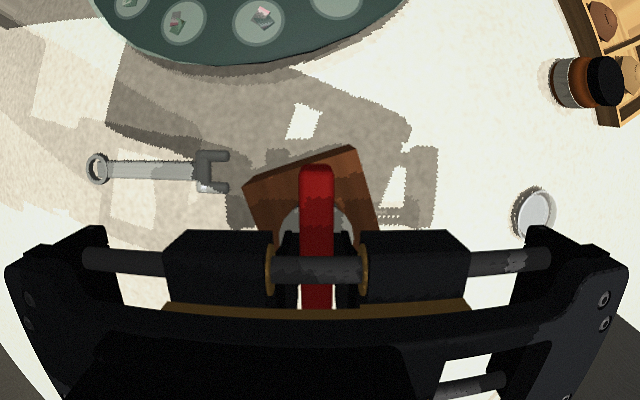

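```bash
cat > barcheck.py <<'E'
from h import *
def barend(c,s,dz=0.0302):
    im=c["img"];hsv=cv2.cvtColor(im,cv2.COLOR_BGR2HSV)
    red=(((hsv[...,0]<6)|(hsv[...,0]>174))&(hsv[...,1]>150)&(hsv[...,2]>50)).astype(np.uint8)
    red[260:]=0; red[:,:250]=0; red[:,390:]=0
    n,l,ss,ce=cv2.connectedComponentsWithStats(red); i=1+np.argmax(ss[1:,4])
    R=np.array(s["tcp_rot"]);p=np.array(s["position"])
    top=ss[i,1]; cols=np.where(l[top+4]==i)[0]
    q=onplane(c,[[cols.mean(),top-0.5]],p[2]+dz,s)[0]
    t=(q-p)@R
    print("bar box",ss[i],"tip in tool y,z mm",t[1]*1000,t[2]*1000)
    for r in (190,215):
        k=np.where(l[r]==i)[0]; e=onplane(c,[[k.min()-.5,r],[k.max()+.5,r]],p[2]+dz,s); print(r,k.min(),k.max(),((e-p)@R)[:,1:]*1000)
    print("pred tip px",proj(c,[p+R@[-dz,.05,0],p+R@[-dz+.024,.05,0]],s))
E
python3 - <<'E'
from barcheck import *
s=st(); c=bot.capture("wrist"); barend(c,s)
E
```

```text
bar box [ 298  164   37   92 3091] tip in tool y,z mm 52.002850812832015 0.10588313061628296
190 299 333 [[40.39846425 -7.29480591]
 [40.40355169  7.93880523]]
215 300 332 [[29.03344411 -7.00955353]
 [29.03892137  7.65869178]]
pred tip px [[315.25371056 168.10645973]
 [315.46017293 161.35239241]]
```

Call:
send_rows(fingers=[0,0,0,0,0,0,0,0,0,0], dp=[[0,0,8],[0,0,30],[0,0,58],[1,6,76],[6,35,80],[12,70,80],[18,105,80],[24,140,80],[30,175,80],[35,205,80]], turn=[[0,0,0],[0,0,0],[0,0,0],[0,0,0],[0,0,-0.04],[0,0,-0.08],[0,0,-0.12],[0,0,-0.16],[0,0,-0.2],[0,0,-0.223]])

```text
time_s: 5.7
position: [0.4925, -0.1023, 0.1789]
tcp_rot: [[-0.001, 0.63, 0.777], [-0.001, 0.777, -0.63], [-1.0, -0.001, -0.0]]
force: [0.7, 0.3, -3.3]
opening: 0.198
```

```bash
cat > rd.py <<'E'
from h import *
np.set_printoptions(precision=4,suppress=True)
def rep(n=1,cap=False):
    for i in range(n):
        s=st(); print("t",round(s["time_s"],3),"p",np.round(np.array(s["position"])*1000,2),"yaw",round(tipyaw(s["tcp_rot"]),2),"F",np.round(s["force"],2),"M",np.round(s["moment"],3),"tau6",round(s["tau"][5],4),"tau5",round(s["tau"][4],3),"op",round(s["opening"],4),"ax",np.round(np.array(s["tcp_rot"])[:2,0],4))
        if cap: c=bot.capture("wrist")
    return s
E
python3 -c "
from rd import *
rep()"
```

```text
t 5.7 p [ 492.54 -102.32  178.89] yaw -39.02 F [ 0.74  0.28 -3.33] M [-0.01  -0.061 -0.001] tau6 -0.5214 tau5 0.112 op 0.198 ax [-0.0008 -0.0007]
```

Call:
send_rows(fingers=[0,0,0,0,0], dp=[[5,25,0],[7.6,37,0],[7.6,38.6,-4],[7.6,38.6,-12],[7.6,38.6,-15]], turn=[[0,0,0],[0,0,0],[0,0,0],[0,0,0],[0,0,0]])

```text
time_s: 6.12
position: [0.4996, -0.0644, 0.1629]
tcp_rot: [[-0.002, 0.63, 0.777], [-0.001, 0.777, -0.63], [-1.0, -0.002, -0.001]]
force: [0.2, -0.2, -2.7]
opening: 0.196
```

Run:
```python
from rd import *
s=rep(3,True); c=bot.capture("wrist"); cv2.imwrite("pics/w6.png",c["img"]); rep()
from barcheck import barend; barend(c,s)
```

```text
t 6.117 p [499.62 -64.41 162.86] yaw -39.02 F [ 0.21 -0.18 -2.73] M [-0.004 -0.021 -0.026] tau6 0.0028 tau5 -0.065 op 0.1962 ax [-0.0021 -0.0009]
t 6.167 p [499.21 -64.6  162.44] yaw -39.08 F [ 0.51 -0.13 -3.78] M [ 0.003 -0.012 -0.024] tau6 -0.0012 tau5 -0.088 op 0.1975 ax [-0.0034 -0.0003]
t 6.217 p [499.38 -64.78 162.83] yaw -39.11 F [ 0.32  0.24 -3.72] M [-0.045 -0.048 -0.008] tau6 -0.0022 tau5 -0.044 op 0.1976 ax [-0.0031 -0.0003]
t 6.317 p [500.01 -64.89 163.53] yaw -39.12 F [-0.47  0.66 -3.86] M [-0.05  -0.113 -0.023] tau6 -0.0024 tau5 0.039 op 0.1978 ax [-0.0014 -0.0007]
bar box [ 299  164   35   92 3066] tip in tool y,z mm 52.08357379333909 0.10937851638632669
190 299 333 [[40.4733 -7.2915]
 [40.4909  7.939 ]]
215 300 332 [[29.1035 -7.0071]
 [29.1259  7.66  ]]
pred tip px [[315.2461 168.2757]
 [315.4589 161.4761]]
```

View pics/w6.png

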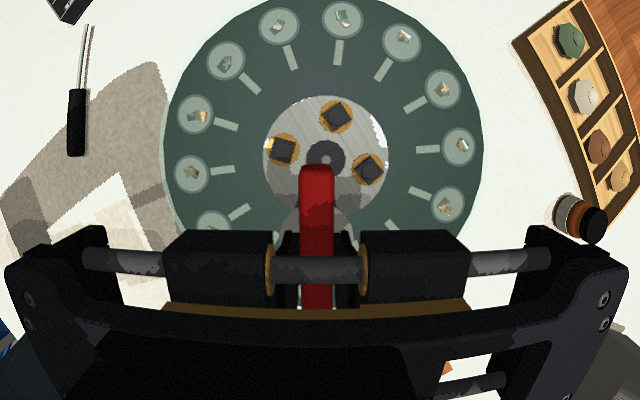

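Run:
```python
from meas import *
import rd
s=st(); c=bot.capture("wrist"); pickle.dump((s,c),open("w7.pkl","wb"))
for x in brass(c,s,(325,155),72): print(x)
```

```text
{'bc': array([ 0.5603, -0.017 ]), 'bd': array([27.944 , 28.1696]), 'hc': array([ 0.5602, -0.0171]), 'hs': array([18.3043, 18.2872]), 'ang': 84.64891052246094}
{'bc': array([ 0.5071, -0.0101]), 'bd': array([28.0487, 28.2101]), 'hc': array([ 0.5073, -0.0102]), 'hs': array([18.5345, 18.3928]), 'ang': 33.294097900390625}
```

Call:
send_rows(fingers=[0,0,0,0,0,0], dp=[[0,1.2,0],[0,1.2,-2],[0,1.2,-4.5],[0,1.2,-7],[0,1.2,-9],[0,1.2,-10]], turn=[[0,0,0],[0,0,0],[0,0,0],[0,0,0],[0,0,0],[0,0,0]])

```text
time_s: 6.87
position: [0.5, -0.0635, 0.1533]
tcp_rot: [[-0.001, 0.631, 0.776], [-0.001, 0.776, -0.631], [-1.0, -0.001, -0.001]]
force: [0.9, 0.1, -3.0]
opening: 0.199
```

```bash
python3 -c "
from rd import *
rep()"
```

```text
t 6.867 p [499.96 -63.52 153.34] yaw -39.11 F [ 0.94  0.07 -2.98] M [-0.013 -0.018  0.001] tau6 0.0002 tau5 0.003 op 0.1992 ax [-0.0015 -0.0006]
```

Call:
send_rows(fingers=[0,0,0,0], dp=[[0,0,-1.5],[0,0,-2.7],[0,0,-3.3],[0,0,-3.3]], turn=[[0,0,0],[0,0,0],[0,0,0],[0,0,0]])

```text
time_s: 7.2
position: [0.5, -0.0634, 0.1501]
tcp_rot: [[-0.002, 0.631, 0.776], [-0.001, 0.776, -0.631], [-1.0, -0.001, -0.001]]
force: [-0.3, -0.4, -3.2]
opening: 0.195
```

```bash
python3 -c "
from rd import *
rep()"
```

```text
t 7.2 p [499.99 -63.43 150.06] yaw -39.1 F [-0.3  -0.4  -3.23] M [ 0.006 -0.062 -0.05 ] tau6 0.0 tau5 -0.017 op 0.1953 ax [-0.0015 -0.0005]
```

Call:
send_rows(fingers=[0,0,0,0,0], dp=[[0,0,0],[0,0,0],[0,0,0],[0,0,0],[0,0,0]], turn=[[0,0,-0.1],[0,0,-0.2],[0,0,-0.3],[0,0,-0.35],[0,0,-0.35]])

```text
time_s: 7.62
position: [0.5002, -0.0636, 0.1501]
tcp_rot: [[-0.001, 0.859, 0.512], [-0.0, 0.512, -0.859], [-1.0, -0.001, -0.0]]
force: [-0.7, -0.6, -3.6]
opening: 0.195
```

```bash
python3 -c "
from rd import *
rep(3,True)"
```

```text
t 7.617 p [500.2  -63.56 150.14] yaw -59.18 F [-0.72 -0.59 -3.6 ] M [-0.061 -0.049  0.099] tau6 0.413 tau5 0.106 op 0.1954 ax [-0.0011 -0.0004]
t 7.667 p [500.17 -63.59 150.12] yaw -59.07 F [-0.05  0.06 -3.82] M [-0.086 -0.124  0.076] tau6 0.1983 tau5 0.129 op 0.1999 ax [-0.0012 -0.0004]
t 7.717 p [500.17 -63.57 150.1 ] yaw -59.06 F [ 0.91  0.26 -3.03] M [-0.104 -0.056  0.112] tau6 0.1123 tau5 0.14 op 0.1949 ax [-0.0012 -0.0003]
```

```bash
python3 -c "
from rd import *
rep(4,True)"
```

```text
t 7.767 p [500.19 -63.58 150.14] yaw -59.07 F [ 0.86 -0.19 -2.12] M [-0.087 -0.104  0.038] tau6 0.0894 tau5 0.146 op 0.1963 ax [-0.0011 -0.0003]
t 7.817 p [500.14 -63.56 150.12] yaw -59.09 F [ 0.18 -0.74 -3.27] M [-0.155 -0.109  0.125] tau6 0.085 tau5 0.154 op 0.1942 ax [-0.0012 -0.0002]
t 7.867 p [500.15 -63.55 150.12] yaw -59.1 F [ 0.45 -0.46 -2.8 ] M [-0.129 -0.079  0.103] tau6 0.0852 tau5 0.161 op 0.1966 ax [-0.0012 -0.0002]
t 7.917 p [500.12 -63.56 150.11] yaw -59.12 F [ 0.05 -0.85 -3.02] M [-0.118 -0.091  0.075] tau6 0.0864 tau5 0.168 op 0.1961 ax [-0.0012 -0.0002]
```

Call:
send_rows(fingers=[0,0,0,0,0,0,0,0], dp=[[0,0,0],[0,0,0],[0,0,0],[0,0,0],[0,0,0],[0,0,0],[0,0,0],[0,0,0]], turn=[[0,0,-0.1],[0,0,-0.2],[0,0,-0.3],[0,0,-0.4],[0,0,-0.45],[0,0,-0.45],[0,0,-0.45],[0,0,-0.45]])

```text
time_s: 8.63
position: [0.5, -0.0635, 0.1501]
tcp_rot: [[-0.001, 0.996, 0.09], [0.0, 0.09, -0.996], [-1.0, -0.001, -0.0]]
force: [0.0, 0.7, -2.1]
opening: 0.198
```

```bash
python3 -c "
from rd import *
rep(2,True)"
```

```text
t 8.633 p [500.03 -63.54 150.1 ] yaw -84.82 F [ 0.04  0.65 -2.13] M [-0.06   0.005  0.263] tau6 0.2167 tau5 0.053 op 0.1981 ax [-0.0014  0.0003]
t 8.683 p [500.07 -63.56 150.12] yaw -84.84 F [ 0.83 -0.82 -3.07] M [-0.099 -0.001  0.257] tau6 0.2151 tau5 0.053 op 0.2001 ax [-0.0013  0.0003]
```

Call:
send_rows(fingers=[0,0,0,0,0,0,0], dp=[[0,0,0],[0,0,0],[0,0,0],[0,0,0],[0,0,0],[0,0,0],[0,0,0]], turn=[[0,0,-0.1],[0,0,-0.2],[0,0,-0.3],[0,0,-0.375],[0,0,-0.375],[0,0,-0.375],[0,0,-0.375]])

```text
time_s: 9.32
position: [0.5, -0.0636, 0.1501]
tcp_rot: [[-0.001, 0.96, -0.279], [0.001, -0.279, -0.96], [-1.0, -0.001, -0.0]]
force: [-0.3, -0.7, -2.6]
opening: 0.197
```

```bash
python3 -c "
from rd import *
rep(2,True)"
```

```text
t 9.317 p [499.99 -63.57 150.11] yaw -106.21 F [-0.3  -0.7  -2.65] M [-0.098  0.041  0.307] tau6 0.3173 tau5 -0.018 op 0.1967 ax [-0.0013  0.0007]
t 9.367 p [500.01 -63.57 150.1 ] yaw -106.24 F [-0.   -0.27 -3.34] M [-0.092  0.024  0.262] tau6 0.3147 tau5 -0.02 op 0.1961 ax [-0.0013  0.0007]
```

Call:
send_rows(fingers=[0,0,0,0,0,0], dp=[[0,0,0],[0,0,0],[0,0,0],[0,0,0],[0,0,0],[0,0,0]], turn=[[0,0,0.1],[0,0,0.2],[0,0,0.28],[0,0,0.28],[0,0,0.28],[0,0,0.28]])

```text
time_s: 9.92
position: [0.5, -0.0635, 0.1501]
tcp_rot: [[-0.001, 1.0, -0.006], [0.001, -0.006, -1.0], [-1.0, -0.001, -0.001]]
force: [0.2, 0.1, -2.8]
opening: 0.201
```

```bash
python3 -c "
from rd import *
rep(2,True)"
```

```text
t 9.917 p [500.04 -63.51 150.1 ] yaw -90.33 F [ 0.22  0.09 -2.78] M [-0.009 -0.039  0.09 ] tau6 0.0298 tau5 0.002 op 0.2009 ax [-0.0013  0.0006]
t 9.967 p [500.01 -63.5  150.08] yaw -90.31 F [-0.16  0.2  -3.36] M [-0.015 -0.026  0.073] tau6 0.0334 tau5 0.001 op 0.1984 ax [-0.0014  0.0006]
```

Call:
send_rows(fingers=[0,0,0,0], dp=[[0,0,0],[0,0,0],[0,0,0],[0,0,2]], turn=[[0,0,0.08],[0,0,0.1],[0,0,0.1],[0,0,0.1]])

```text
time_s: 10.35
position: [0.4997, -0.0634, 0.1518]
tcp_rot: [[-0.002, 0.996, 0.093], [0.001, 0.093, -0.996], [-1.0, -0.002, -0.001]]
force: [0.1, 0.4, -3.4]
opening: 0.203
```

```bash
python3 -c "
from rd import *
rep(1)"
```

```text
t 10.35 p [499.69 -63.38 151.84] yaw -84.67 F [ 0.15  0.37 -3.38] M [-0.028  0.013  0.037] tau6 -0.0118 tau5 -0.111 op 0.2032 ax [-0.0023  0.0008]
```

Call:
send_rows(fingers=[0,0,0,0,0,0,0,0,0,0], dp=[[0,0,12],[6,5,20],[15,12,20],[25,19,20],[35,27,20],[45,35,20],[54,42,20],[60,46,20],[60.5,46.2,20],[60.5,46.2,20]], turn=[[0,0,0.05],[0,0,0.16],[0,0,0.28],[0,0,0.4],[0,0,0.52],[0,0,0.64],[0,0,0.76],[0,0,0.88],[0,0,1.0],[0,0,1.12]])

```text
time_s: 11.18
position: [0.5605, -0.0167, 0.1718]
tcp_rot: [[-0.002, 0.345, 0.939], [-0.002, 0.939, -0.345], [-1.0, -0.002, -0.001]]
force: [-0.4, 0.7, -3.0]
opening: 0.195
```

```bash
python3 -c "
from rd import *
rep(1)"
```

```text
t 11.183 p [560.55 -16.7  171.78] yaw -20.19 F [-0.38  0.69 -3.  ] M [-0.068 -0.041  0.035] tau6 0.9554 tau5 -0.02 op 0.1946 ax [-0.0017 -0.0016]
```

Call:
send_rows(fingers=[0,0,0,0,0,0,0], dp=[[-0.3,-0.5,0],[-0.3,-0.5,-3],[-0.3,-0.5,-8],[-0.3,-0.5,-11],[-0.3,-0.5,-14],[-0.3,-0.5,-17],[-0.3,-0.5,-18]], turn=[[0,0,0.12],[0,0,0.22],[0,0,0.262],[0,0,0.262],[0,0,0.262],[0,0,0.262],[0,0,0.262]])

```text
time_s: 11.77
position: [0.56, -0.0172, 0.1533]
tcp_rot: [[-0.002, 0.091, 0.996], [-0.002, 0.996, -0.091], [-1.0, -0.002, -0.002]]
force: [0.0, 0.2, -2.8]
opening: 0.196
```

```bash
python3 -c "
from rd import *
rep(1)"
```

```text
t 11.767 p [559.98 -17.15 153.3 ] yaw -5.24 F [ 0.03  0.18 -2.83] M [-0.025 -0.117  0.025] tau6 0.0078 tau5 0.009 op 0.1956 ax [-0.002  -0.0018]
```

Call:
send_rows(fingers=[0,0,0,0,0,0,0,0,0,0], dp=[[0.2,0,-1.8],[0.2,0,-3],[0.2,0,-3.2],[0.2,0,-3.2],[0.2,0,-3.2],[0.2,0,-3.2],[0.2,0,-3.2],[0.2,0,-3.2],[0.2,0,-3.2],[0.2,0,-3.2]], turn=[[0,0,0],[0,0,0],[0,0,0],[0,0,-0.1],[0,0,-0.2],[0,0,-0.3],[0,0,-0.35],[0,0,-0.35],[0,0,-0.35],[0,0,-0.35]])

```text
time_s: 12.6
position: [0.5604, -0.0172, 0.1502]
tcp_rot: [[-0.002, 0.426, 0.905], [-0.001, 0.905, -0.426], [-1.0, -0.002, -0.001]]
force: [0.5, -0.4, -4.0]
opening: 0.196
```

```bash
python3 -c "
from rd import *
rep(2,True)"
```

```text
t 12.6 p [560.39 -17.22 150.18] yaw -25.22 F [ 0.48 -0.43 -4.  ] M [-0.064 -0.238  0.148] tau6 0.1467 tau5 0.219 op 0.1962 ax [-0.002  -0.0012]
t 12.65 p [560.38 -17.22 150.15] yaw -25.24 F [ 0.33 -0.78 -3.26] M [-0.057 -0.163  0.141] tau6 0.1446 tau5 0.227 op 0.1942 ax [-0.0021 -0.0011]
```

Call:
send_rows(fingers=[0,0,0,0,0,0,0], dp=[[0,0,0],[0,0,0],[0,0,0],[0,0,0],[0,0,0],[0,0,0],[0,0,0]], turn=[[0,0,-0.1],[0,0,-0.2],[0,0,-0.3],[0,0,-0.35],[0,0,-0.35],[0,0,-0.35],[0,0,-0.35]])

```text
time_s: 13.28
position: [0.5604, -0.0172, 0.1502]
tcp_rot: [[-0.002, 0.71, 0.704], [-0.0, 0.704, -0.71], [-1.0, -0.002, -0.001]]
force: [0.5, 0.5, -2.9]
opening: 0.201
```

```bash
python3 -c "
from rd import *
rep(2,True)"
```

```text
t 13.283 p [560.35 -17.23 150.16] yaw -45.21 F [ 0.47  0.5  -2.91] M [-0.096 -0.114  0.2  ] tau6 0.2478 tau5 0.13 op 0.2008 ax [-0.0024 -0.0004]
t 13.333 p [560.38 -17.24 150.19] yaw -45.23 F [ 0.06 -0.48 -3.26] M [-0.064 -0.101  0.272] tau6 0.2462 tau5 0.129 op 0.1969 ax [-0.0023 -0.0004]
```

Call:
send_rows(fingers=[0,0,0,0,0,0], dp=[[0,0,0],[0,0,0],[0,0,0],[0,0,0],[0,0,0],[0,0,0]], turn=[[0,0,-0.1],[0,0,-0.2],[0,0,-0.27],[0,0,-0.27],[0,0,-0.27],[0,0,-0.27]])

```text
time_s: 13.88
position: [0.5604, -0.0173, 0.1502]
tcp_rot: [[-0.002, 0.871, 0.491], [0.0, 0.491, -0.871], [-1.0, -0.002, -0.001]]
force: [0.7, -0.6, -2.5]
opening: 0.197
```

```bash
python3 -c "
from rd import *
rep(2,True)"
```

```text
t 13.883 p [560.36 -17.26 150.2 ] yaw -60.6 F [ 0.7  -0.64 -2.48] M [-0.005 -0.13   0.3  ] tau6 0.3214 tau5 0.089 op 0.1966 ax [-0.0024  0.0001]
t 13.933 p [560.34 -17.26 150.17] yaw -60.62 F [ 0.17  0.12 -3.24] M [-0.07  -0.106  0.343] tau6 0.3189 tau5 0.089 op 0.2016 ax [-0.0025  0.0001]
```

Call:
send_rows(fingers=[0,0,0,0,0,0,0], dp=[[0,0,0],[0,0,0],[0,0,0],[0,0,0],[0,0,0],[0,0,2],[0,0,10]], turn=[[0,0,0.12],[0,0,0.24],[0,0,0.35],[0,0,0.4],[0,0,0.4],[0,0,0.4],[0,0,0.4]])

```text
time_s: 14.57
position: [0.5594, -0.0171, 0.1594]
tcp_rot: [[-0.005, 0.613, 0.79], [-0.0, 0.79, -0.613], [-1.0, -0.003, -0.004]]
force: [0.0, 0.6, -3.4]
opening: 0.196
```

```bash
python3 -c "
from rd import *
rep(1)"
```

```text
t 14.567 p [559.4  -17.08 159.4 ] yaw -37.81 F [ 0.04  0.62 -3.4 ] M [-0.031 -0.026  0.028] tau6 0.0044 tau5 -0.281 op 0.1959 ax [-0.0051 -0.    ]
```

Call:
send_rows(fingers=[0,0,0,0,0,0,0,0,0,0], dp=[[0,0,9],[-1,-8,14],[-2.5,-22,14],[-4,-38,14],[-5.5,-49,14],[-6,-53,14],[-6,-53.4,13],[-6,-53.4,10],[-6,-53.4,6],[-6,-53.4,3]], turn=[[0,0,0.1],[0,0,0.22],[0,0,0.34],[0,0,0.46],[0,0,0.58],[0,0,0.68],[0,0,0.705],[0,0,0.705],[0,0,0.705],[0,0,0.705]])

```text
time_s: 15.4
position: [0.5533, -0.0703, 0.1623]
tcp_rot: [[-0.004, -0.044, 0.999], [-0.003, 0.999, 0.044], [-1.0, -0.003, -0.004]]
force: [0.4, 0.2, -3.1]
opening: 0.199
```

```bash
python3 -c "
from rd import *
rep(1)"
```

```text
t 15.4 p [553.31 -70.26 162.28] yaw 2.52 F [ 0.37  0.24 -3.14] M [ 0.026 -0.062  0.016] tau6 0.0045 tau5 0.086 op 0.1993 ax [-0.0039 -0.0031]
```

Call:
send_rows(fingers=[0,0,0,0,0], dp=[[0.1,-0.2,-3],[0.1,-0.2,-5],[0.1,-0.2,-7],[0.1,-0.2,-8.5],[0.1,-0.2,-9]], turn=[[0.003,-0.004,0],[0.003,-0.004,0],[0.003,-0.004,0],[0.003,-0.004,0],[0.003,-0.004,0]])

```text
time_s: 15.82
position: [0.5533, -0.0703, 0.1529]
tcp_rot: [[-0.0, -0.044, 0.999], [0.0, 0.999, 0.044], [-1.0, 0.0, -0.0]]
force: [-0.9, -0.0, -3.3]
opening: 0.2
```

```bash
python3 -c "
from rd import *
rep(1)"
```

```text
t 15.817 p [553.31 -70.31 152.95] yaw 2.52 F [-0.89 -0.01 -3.3 ] M [-0.006 -0.102  0.015] tau6 0.0012 tau5 0.043 op 0.2001 ax [-0.0004  0.0001]
```

Call:
send_rows(fingers=[0,0,0,0,0,0,0,0,0,0], dp=[[0,-0.1,-1.8],[0,-0.1,-2.8],[0,-0.1,-2.8],[0,-0.1,-2.8],[0,-0.1,-2.8],[0,-0.1,-2.8],[0,-0.1,-2.8],[0,-0.1,-2.8],[0,-0.1,-2.8],[0,-0.1,-2.8]], turn=[[0,0,0],[0,0,0],[0,0,0],[0,0,-0.1],[0,0,-0.2],[0,0,-0.3],[0,0,-0.35],[0,0,-0.35],[0,0,-0.35],[0,0,-0.35]])

```text
time_s: 16.65
position: [0.5535, -0.0705, 0.1502]
tcp_rot: [[0.0, 0.3, 0.954], [-0.0, 0.954, -0.3], [-1.0, 0.0, 0.0]]
force: [1.2, -0.5, -4.6]
opening: 0.202
```

```bash
python3 -c "
from rd import *
rep(2,True)"
```

```text
t 16.65 p [553.51 -70.47 150.2 ] yaw -17.45 F [ 1.24 -0.54 -4.61] M [-0.044 -0.172  0.137] tau6 0.1512 tau5 0.215 op 0.2023 ax [ 0.0001 -0.    ]
t 16.7 p [553.49 -70.49 150.21] yaw -17.46 F [ 1.11  0.36 -2.26] M [-0.062 -0.219  0.128] tau6 0.1492 tau5 0.22 op 0.2006 ax [ 0.0001 -0.    ]
```

Call:
send_rows(fingers=[0,0,0,0,0,0,0], dp=[[0,0,0],[0,0,0],[0,0,0],[0,0,0],[0,0,0],[0,0,0],[0,0,0]], turn=[[0,0,-0.1],[0,0,-0.2],[0,0,-0.3],[0,0,-0.35],[0,0,-0.35],[0,0,-0.35],[0,0,-0.35]])

```text
time_s: 17.33
position: [0.5534, -0.0705, 0.1502]
tcp_rot: [[-0.0, 0.608, 0.794], [-0.0, 0.794, -0.608], [-1.0, -0.0, 0.0]]
force: [0.7, 0.1, -3.3]
opening: 0.199
```

```bash
python3 -c "
from rd import *
rep(2,True)"
```

```text
t 17.333 p [553.42 -70.48 150.18] yaw -37.44 F [ 0.71  0.09 -3.25] M [-0.037 -0.142  0.225] tau6 0.2509 tau5 0.12 op 0.1993 ax [-0.0001 -0.0001]
t 17.383 p [553.45 -70.49 150.18] yaw -37.46 F [ 0.27 -0.31 -2.69] M [-0.072 -0.13   0.257] tau6 0.2493 tau5 0.118 op 0.1998 ax [-0.     -0.0001]
```

Call:
send_rows(fingers=[0,0,0,0,0,0], dp=[[0,0,0],[0,0,0],[0,0,0],[0,0,0],[0,0,0],[0,0,0]], turn=[[0,0,-0.1],[0,0,-0.2],[0,0,-0.255],[0,0,-0.255],[0,0,-0.255],[0,0,-0.255]])

```text
time_s: 17.93
position: [0.5534, -0.0705, 0.1502]
tcp_rot: [[-0.0, 0.788, 0.616], [-0.0, 0.616, -0.788], [-1.0, -0.0, 0.0]]
force: [0.6, 0.4, -3.1]
opening: 0.202
```

```bash
python3 -c "
from rd import *
rep(2,True)"
```

```text
t 17.933 p [553.43 -70.51 150.19] yaw -51.98 F [ 0.55  0.37 -3.13] M [-0.05  -0.072  0.328] tau6 0.3266 tau5 0.098 op 0.2017 ax [-0.0001 -0.0002]
t 17.983 p [553.42 -70.49 150.18] yaw -52.0 F [ 0.41 -0.65 -3.85] M [-0.052 -0.094  0.31 ] tau6 0.3248 tau5 0.098 op 0.1947 ax [-0.0001 -0.0001]
```

Call:
send_rows(fingers=[0,0,0,0,0,0,0,0], dp=[[0,0,0],[0,0,0],[0,0,0],[0,0,0],[0,0,0],[0,0,2],[0,0,10],[0,0,20]], turn=[[0,0,0.12],[0,0,0.24],[0,0,0.35],[0,0,0.4],[0,0,0.4],[0,0,0.4],[0,0,0.4],[0,0,0.4]])

```text
time_s: 18.7
position: [0.5529, -0.0703, 0.1703]
tcp_rot: [[-0.002, 0.487, 0.873], [0.001, 0.873, -0.487], [-1.0, -0.0, -0.002]]
force: [0.1, -0.2, -3.5]
opening: 0.196
```

```bash
python3 -c "
from rd import *
rep(1)"
```

```text
t 18.7 p [552.86 -70.32 170.28] yaw -29.17 F [ 0.12 -0.17 -3.49] M [ 0.044 -0.027  0.002] tau6 0.006 tau5 -0.203 op 0.1955 ax [-0.0018  0.0006]
```

Call:
send_rows(fingers=[0,0,0,0,0,0,0,0,0], dp=[[-5,7,3],[-15,20,3],[-28,36,3],[-39,50,3],[-45,58.5,3],[-46,59.9,2],[-46,59.9,-1],[-46,59.9,-4],[-46,59.9,-7]], turn=[[0,0,-0.08],[0,0,-0.18],[0,0,-0.3],[0,0,-0.4],[0,0,-0.47],[0,0,-0.48],[0,0,-0.48],[0,0,-0.48],[0,0,-0.48]])

```text
time_s: 19.45
position: [0.5081, -0.0112, 0.1634]
tcp_rot: [[0.001, 0.835, 0.55], [0.001, 0.55, -0.835], [-1.0, 0.001, -0.0]]
force: [0.8, 0.8, -2.0]
opening: 0.197
```

```bash
python3 -c "
from rd import *
rep(1)"
```

```text
t 19.45 p [508.06 -11.21 163.44] yaw -56.65 F [ 0.79  0.85 -2.01] M [-0.05  -0.046 -0.021] tau6 -0.006 tau5 0.05 op 0.197 ax [0.0006 0.0007]
```

Call:
send_rows(fingers=[0,0,0,0,0,0], dp=[[-1.1,0.8,-1],[-1.1,0.8,-4],[-1.1,0.8,-6],[-1.1,0.8,-8],[-1.1,0.8,-9.5],[-1.1,0.8,-10.2]], turn=[[0,0,0],[0,0,0],[0,0,0],[0,0,0],[0,0,0],[0,0,0]])

```text
time_s: 19.95
position: [0.5068, -0.0104, 0.1529]
tcp_rot: [[-0.0, 0.835, 0.55], [0.001, 0.55, -0.835], [-1.0, 0.0, -0.001]]
force: [-0.6, -0.5, -2.7]
opening: 0.197
```

```bash
python3 -c "
from rd import *
rep(1)"
```

```text
t 19.95 p [506.83 -10.44 152.86] yaw -56.65 F [-0.59 -0.53 -2.68] M [-0.036 -0.013 -0.046] tau6 -0.0003 tau5 -0.035 op 0.1967 ax [-0.      0.0009]
```

Call:
send_rows(fingers=[0,0,0,0,0,0,0,0,0,0], dp=[[0,0,-1.8],[0,0,-2.7],[0,0,-2.7],[0,0,-2.7],[0,0,-2.7],[0,0,-2.7],[0,0,-2.7],[0,0,-2.7],[0,0,-2.7],[0,0,-2.7]], turn=[[0,0,0],[0,0,0],[0,0,0],[0,0,-0.1],[0,0,-0.2],[0,0,-0.3],[0,0,-0.35],[0,0,-0.35],[0,0,-0.35],[0,0,-0.35]])

```text
time_s: 20.78
position: [0.5069, -0.0105, 0.1502]
tcp_rot: [[0.001, 0.973, 0.232], [0.001, 0.232, -0.973], [-1.0, 0.001, -0.0]]
force: [-0.2, 0.9, -3.5]
opening: 0.199
```

```bash
python3 -c "
from rd import *
rep(2,True)"
```

```text
t 20.783 p [506.91 -10.48 150.22] yaw -76.6 F [-0.22  0.92 -3.47] M [-0.048 -0.021  0.25 ] tau6 0.2082 tau5 0.033 op 0.1986 ax [0.0005 0.0005]
t 20.833 p [506.92 -10.5  150.24] yaw -76.62 F [-0.22 -0.05 -3.07] M [ 0.026 -0.075  0.314] tau6 0.2065 tau5 0.035 op 0.1951 ax [0.0005 0.0006]
```

Call:
send_rows(fingers=[0,0,0,0,0,0], dp=[[0,0,0],[0,0,0],[0,0,0],[0,0,0],[0,0,0],[0,0,0]], turn=[[0,0,-0.1],[0,0,-0.2],[0,0,-0.25],[0,0,-0.25],[0,0,-0.25],[0,0,-0.25]])

```text
time_s: 21.38
position: [0.5069, -0.0105, 0.1502]
tcp_rot: [[0.001, 1.0, -0.015], [0.0, -0.015, -1.0], [-1.0, 0.001, -0.0]]
force: [-0.4, -0.1, -4.0]
opening: 0.196
```

```bash
python3 -c "
from rd import *
rep(2,True)"
```

```text
t 21.383 p [506.9  -10.5  150.23] yaw -90.87 F [-0.45 -0.11 -3.96] M [-0.039  0.022  0.264] tau6 0.2795 tau5 -0.016 op 0.1961 ax [0.0006 0.0004]
t 21.433 p [506.87 -10.52 150.21] yaw -90.89 F [-1.06 -0.75 -3.51] M [-0.046 -0.021  0.314] tau6 0.2779 tau5 -0.017 op 0.1946 ax [0.0005 0.0004]
```

Call:
send_rows(fingers=[0,0,0,0,0], dp=[[0,0,0],[0,0,0],[0,0,0],[0,0,0],[0,0,0]], turn=[[0,0,-0.1],[0,0,-0.16],[0,0,-0.16],[0,0,-0.16],[0,0,-0.16]])

```text
time_s: 21.9
position: [0.5069, -0.0105, 0.1502]
tcp_rot: [[0.001, 0.985, -0.173], [0.0, -0.173, -0.985], [-1.0, 0.001, -0.0]]
force: [0.3, -0.7, -3.4]
opening: 0.198
```

```bash
python3 -c "
from rd import *
rep(2,True)"
```

```text
t 21.9 p [506.85 -10.48 150.21] yaw -99.97 F [ 0.3  -0.71 -3.36] M [0.033 0.03  0.347] tau6 0.324 tau5 -0.051 op 0.1978 ax [0.0006 0.0003]
t 21.95 p [506.88 -10.5  150.24] yaw -100.0 F [ 0.81  0.14 -3.42] M [0.029 0.009 0.369] tau6 0.3219 tau5 -0.052 op 0.1984 ax [0.0006 0.0003]
```

Call:
send_rows(fingers=[0,0,0,0,0,0,0,0,0], dp=[[0,0,0],[0,0,0],[0,0,0],[0,0,0],[0,0,0],[0,0,2],[0,0,10],[-2,-2,22],[-10,-10,25]], turn=[[0,0,0.12],[0,0,0.24],[0,0,0.35],[0,0,0.4],[0,0,0.4],[0,0,0.4],[0,0,0.4],[0,0,0.4],[0,0,0.4]])

```text
time_s: 22.75
position: [0.4991, -0.0205, 0.1772]
tcp_rot: [[0.006, 0.975, 0.224], [-0.0, 0.224, -0.975], [-1.0, 0.006, 0.002]]
force: [0.1, 0.9, -2.3]
opening: 0.195
```

Call:
send_rows(fingers=[0,0,0,0,0], dp=[[-15,-15,0],[-32,-30,0],[-40,-37,0],[-40,-37,0],[-40,-37,0]], turn=[[0,0,0],[0,0,0],[0,0,0],[0,0,0],[0,0,0]])

```text
time_s: 23.17
position: [0.4591, -0.0579, 0.1775]
tcp_rot: [[0.007, 0.975, 0.221], [0.0, 0.221, -0.975], [-1.0, 0.007, 0.001]]
force: [0.3, 0.6, -2.9]
opening: 0.199
```

Run:
```python
from meas import *
from rd import rep
rep(2,True)
s=rep(1); c=bot.capture("wrist"); pickle.dump((s,c),open("w8.pkl","wb")); cv2.imwrite("pics/w8.png",c["img"])
u=proj(c,[[.5302,-.0404,.06]],s)[0]; print(u)
b=brass(c,s,u,72)
for x in b: print(x)
if len(b)==4: 
    x,e,o,m=fithub([q["bc"] for q in b]); print(x[:2],np.degrees(x[2]),e*1000); print(m)
```

```text
t 23.167 p [459.09 -57.86 177.46] yaw -77.21 F [ 0.34  0.62 -2.92] M [ 0.007 -0.069  0.035] tau6 -0.0175 tau5 0.072 op 0.199 ax [0.0068 0.    ]
t 23.217 p [459.75 -57.67 177.48] yaw -77.15 F [-0.54  1.13 -3.23] M [ 0.011  0.016 -0.066] tau6 -0.0019 tau5 0.009 op 0.2021 ax [ 0.0074 -0.0002]
t 23.267 p [460.01 -57.48 177.41] yaw -77.11 F [ 0.01  0.53 -3.32] M [-0.033 -0.028  0.   ] tau6 0.0023 tau5 -0.046 op 0.1977 ax [ 0.0073 -0.0003]
[314.6913 121.1384]
```

View pics/w8.png

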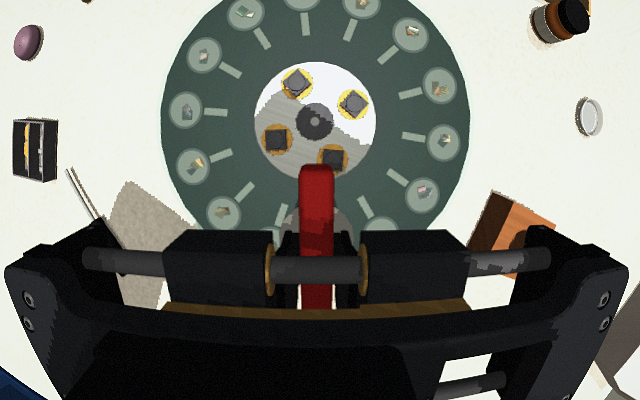

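```bash
sed -i 's/stt\[i,4\]<6000/stt[i,4]<2500/' meas.py
python3 - <<'E'
from meas import *
s,c=pickle.load(open("w8.pkl","rb"))
u=proj(c,[[.5302,-.0404,.06]],s)[0]
b=brass(c,s,u,66)
for x in b: print({k:np.round(v,4).tolist() for k,v in x.items()})
big,o,up=screws(c,s,u,60); cv2.imwrite("pics/w8z.png",big); print(o)
E
```

```text
{'bc': [0.56, -0.0171], 'bd': [27.6395, 28.0751], 'hc': [0.56, -0.0173], 'hs': [18.956, 18.4938], 'ang': 54.1703}
{'bc': [0.5533, -0.0702], 'bd': [27.4047, 27.792], 'hc': [0.5533, -0.0701], 'hs': [18.1413, 18.7388], 'ang': 62.0497}
{'bc': [0.507, -0.0102], 'bd': [28.1433, 28.2086], 'hc': [0.507, -0.0104], 'hs': [18.1234, 18.4513], 'ang': 14.9211}
{'bc': [0.5002, -0.0634], 'bd': [28.0432, 28.0803], 'hc': [0.5002, -0.0633], 'hs': [18.6865, 18.0214], 'ang': 9.0343}
(254, 61)
```

View pics/w8z.png

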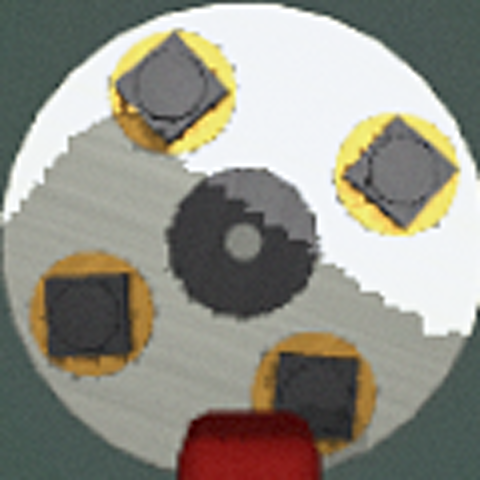

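Call:
send_rows(fingers=[0,0,0,0,0,0,0,0,0], dp=[[12,-2,0],[28,-4,0],[38.5,-6,0],[40.1,-6.1,0],[40.1,-6.1,-4],[40.1,-6.1,-9],[40.1,-6.1,-13],[40.1,-6.1,-15],[40.1,-6.1,-15]], turn=[[0,0.003,-0.03],[0,0.007,-0.06],[0,0.007,-0.068],[0,0.007,-0.068],[0,0.007,-0.068],[0,0.007,-0.068],[0,0.007,-0.068],[0,0.007,-0.068],[0,0.007,-0.068]])

```text
time_s: 24.07
position: [0.4989, -0.063, 0.1615]
tcp_rot: [[-0.002, 0.988, 0.157], [0.0, 0.157, -0.988], [-1.0, -0.002, -0.001]]
force: [0.2, 0.1, -3.0]
opening: 0.198
```

```bash
python3 -c "
from rd import *
rep(1)"
```

```text
t 24.067 p [498.89 -62.97 161.46] yaw -80.96 F [ 0.21  0.06 -2.99] M [-0.006 -0.001  0.049] tau6 -0.0001 tau5 -0.092 op 0.1981 ax [-0.0024  0.0003]
```

Call:
send_rows(fingers=[0,0,0,0,0,0], dp=[[1.2,-0.6,0],[1.2,-0.6,-2],[1.2,-0.6,-4],[1.2,-0.6,-6],[1.2,-0.6,-7.5],[1.2,-0.6,-8.4]], turn=[[0,-0.002,0],[0,-0.002,0],[0,-0.002,0],[0,-0.002,0],[0,-0.002,0],[0,-0.002,0]])

```text
time_s: 24.57
position: [0.5, -0.0636, 0.1528]
tcp_rot: [[-0.001, 0.988, 0.157], [0.0, 0.157, -0.988], [-1.0, -0.001, -0.001]]
force: [0.2, -0.9, -3.4]
opening: 0.197
```

```bash
python3 -c "
from rd import *
rep(1)"
```

```text
t 24.567 p [499.99 -63.58 152.83] yaw -80.97 F [ 0.18 -0.86 -3.41] M [0.022 0.009 0.011] tau6 0.0001 tau5 -0.043 op 0.1965 ax [-0.0007  0.0004]
```

Call:
send_rows(fingers=[0,0,0,0,0,0,0,0,0,0], dp=[[0,0,-1.8],[0,0,-2.7],[0,0,-2.7],[0,0,-2.7],[0,0,-2.7],[0,0,-2.7],[0,0,-2.7],[0,0,-2.7],[0,0,-2.7],[0,0,-2.7]], turn=[[0,0,0],[0,0,0],[0,0,0],[0,0,-0.1],[0,0,-0.2],[0,0,-0.3],[0,0,-0.4],[0,0,-0.5],[0,0,-0.6],[0,0,-0.65]])

```text
time_s: 25.4
position: [0.4999, -0.0637, 0.1501]
tcp_rot: [[-0.001, 0.88, -0.474], [0.0, -0.474, -0.88], [-1.0, -0.0, 0.0]]
force: [0.1, -0.5, -4.2]
opening: 0.195
```

```bash
python3 -c "
from rd import *
rep(5,True)"
```

```text
t 25.4 p [499.94 -63.72 150.13] yaw -118.33 F [ 0.12 -0.45 -4.22] M [ 0.046 -0.004  0.419] tau6 0.2761 tau5 -0.06 op 0.1952 ax [-0.0005  0.    ]
t 25.45 p [499.97 -63.73 150.14] yaw -118.34 F [ 0.6  -0.13 -3.79] M [-0.034  0.024  0.416] tau6 0.5871 tau5 -0.05 op 0.1991 ax [-0.0004  0.    ]
t 25.5 p [499.97 -63.73 150.15] yaw -118.1 F [-0.74 -0.97 -2.99] M [-0.003  0.006  0.419] tau6 0.6281 tau5 -0.054 op 0.1978 ax [-0.0004  0.0001]
t 25.55 p [499.99 -63.7  150.16] yaw -118.05 F [-0.36 -0.42 -3.97] M [-0.032  0.048  0.364] tau6 0.4529 tau5 -0.051 op 0.1984 ax [-0.0003  0.0002]
t 25.6 p [499.97 -63.68 150.13] yaw -118.06 F [-0.41 -0.4  -3.47] M [-0.055  0.038  0.41 ] tau6 0.397 tau5 -0.051 op 0.2017 ax [-0.0004  0.0003]
```

```bash
python3 -c "
from rd import *
rep(4,True)"
```

```text
t 25.65 p [499.97 -63.67 150.15] yaw -118.09 F [ 0.61 -1.14 -3.04] M [0.02  0.068 0.422] tau6 0.3841 tau5 -0.05 op 0.1991 ax [-0.0004  0.0003]
t 25.7 p [499.97 -63.66 150.13] yaw -118.12 F [ 0.26 -0.94 -2.46] M [-0.08   0.013  0.351] tau6 0.3828 tau5 -0.05 op 0.1994 ax [-0.0004  0.0004]
t 25.75 p [499.99 -63.67 150.13] yaw -118.13 F [-0.05 -0.19 -3.77] M [-0.019  0.055  0.392] tau6 0.3842 tau5 -0.05 op 0.1943 ax [-0.0003  0.0004]
t 25.8 p [499.98 -63.68 150.15] yaw -118.15 F [ 0.69  0.27 -3.2 ] M [-0.024  0.088  0.387] tau6 0.386 tau5 -0.05 op 0.1924 ax [-0.0004  0.0005]
```

Call:
send_rows(fingers=[0,0,0,0,0,0,0], dp=[[0,0,0],[0,0,0],[0,0,0],[0,0,0],[0,0,0],[0,0,0],[0,0,0]], turn=[[0,0,-0.1],[0,0,-0.2],[0,0,-0.27],[0,0,-0.27],[0,0,-0.27],[0,0,-0.27],[0,0,-0.27]])

```text
time_s: 26.43
position: [0.4999, -0.0637, 0.1501]
tcp_rot: [[-0.0, 0.725, -0.689], [0.001, -0.689, -0.725], [-1.0, -0.001, -0.0]]
force: [-0.4, -0.8, -3.0]
opening: 0.198
```

```bash
python3 -c "
from rd import *
rep(4,True)"
```

```text
t 26.433 p [499.94 -63.69 150.14] yaw -133.56 F [-0.35 -0.8  -2.97] M [0.002 0.017 0.497] tau6 0.4612 tau5 -0.097 op 0.198 ax [-0.0003  0.0005]
t 26.483 p [499.95 -63.68 150.15] yaw -133.58 F [-0.29 -0.67 -2.73] M [-0.069  0.047  0.479] tau6 0.463 tau5 -0.099 op 0.1944 ax [-0.0002  0.0005]
t 26.533 p [499.94 -63.67 150.13] yaw -133.59 F [ 0.08 -1.55 -3.54] M [-0.061  0.046  0.459] tau6 0.4647 tau5 -0.101 op 0.1947 ax [-0.0003  0.0006]
t 26.583 p [499.94 -63.68 150.12] yaw -133.6 F [-1.28  0.15 -3.41] M [-0.084  0.138  0.448] tau6 0.4661 tau5 -0.103 op 0.197 ax [-0.0003  0.0005]
```

Call:
send_rows(fingers=[0,0,0,0,0,0,0,0,0,0], dp=[[0,0,0],[0,0,0],[0,0,0],[0,0,0],[0,0,0],[0,0,0],[0,0,0],[0,0,2],[0,0,10],[0,0,20]], turn=[[0,0,0.12],[0,0,0.24],[0,0,0.36],[0,0,0.47],[0,0,0.55],[0,0,0.57],[0,0,0.57],[0,0,0.57],[0,0,0.57],[0,0,0.57]])

```text
time_s: 27.47
position: [0.4994, -0.0634, 0.1702]
tcp_rot: [[-0.002, 0.982, -0.191], [0.001, -0.191, -0.982], [-1.0, -0.002, -0.001]]
force: [-0.2, 0.4, -3.4]
opening: 0.196
```

```bash
python3 -c "
from rd import *
rep(1)"
```

```text
t 27.467 p [499.4  -63.44 170.19] yaw -101.03 F [-0.17  0.36 -3.39] M [0.029 0.002 0.019] tau6 0.0048 tau5 -0.298 op 0.1961 ax [-0.0022  0.0012]
```

Call:
send_rows(fingers=[0,0,0,0,0,0,0,0,0,0], dp=[[3,2,3],[9,7,3],[17,13,3],[26,20,3],[36,27,3],[46,35,3],[54,41,3],[59,45,3],[60.8,46.2,2],[60.8,46.2,-2]], turn=[[0,0,0.08],[0,0,0.2],[0,0,0.32],[0,0,0.44],[0,0,0.56],[0,0,0.68],[0,0,0.8],[0,0,0.92],[0,0,1.04],[0,0,1.13]])

```text
time_s: 28.3
position: [0.5615, -0.0168, 0.1694]
tcp_rot: [[0.001, 0.588, 0.809], [-0.002, 0.809, -0.588], [-1.0, -0.001, 0.002]]
force: [0.9, 0.4, -3.5]
opening: 0.196
```

```bash
python3 -c "
from rd import *
rep(1)"
```

```text
t 28.3 p [561.52 -16.82 169.35] yaw -36.0 F [ 0.86  0.41 -3.51] M [ 0.006 -0.053 -0.013] tau6 0.5704 tau5 0.159 op 0.1956 ax [ 0.0007 -0.0018]
```

Target C (560.2, −17.2), TCP z about 153 before the last check.

Call:
send_rows(fingers=[0,0,0,0,0,0,0,0], dp=[[-1.3,-0.4,-1],[-1.3,-0.4,-4],[-1.3,-0.4,-8],[-1.3,-0.4,-11],[-1.3,-0.4,-13],[-1.3,-0.4,-15],[-1.3,-0.4,-16.3],[-1.3,-0.4,-16.3]], turn=[[0.002,0,0.003],[0.002,0,0.003],[0.002,0,0.003],[0.002,0,0.003],[0.002,0,0.003],[0.002,0,0.003],[0.002,0,0.003],[0.002,0,0.003]])

```text
time_s: 28.97
position: [0.56, -0.0172, 0.1527]
tcp_rot: [[0.0, 0.586, 0.811], [0.0, 0.811, -0.586], [-1.0, 0.0, -0.0]]
force: [-0.0, -0.4, -3.6]
opening: 0.2
```

```bash
python3 -c "
from rd import *
rep(1)"
```

```text
t 28.967 p [560.01 -17.24 152.7 ] yaw -35.85 F [-0.01 -0.38 -3.61] M [-0.033  0.015 -0.051] tau6 0.0026 tau5 -0.033 op 0.2003 ax [0.     0.0004]
```

Call:
send_rows(fingers=[0,0,0,0,0,0,0,0,0,0], dp=[[0.2,0,-1.7],[0.2,0,-2.5],[0.2,0,-2.5],[0.2,0,-2.5],[0.2,0,-2.5],[0.2,0,-2.5],[0.2,0,-2.5],[0.2,0,-2.5],[0.2,0,-2.5],[0.2,0,-2.5]], turn=[[0,0,0],[0,0,0],[0,0,0],[0,0,-0.1],[0,0,-0.2],[0,0,-0.3],[0,0,-0.4],[0,0,-0.5],[0,0,-0.6],[0,0,-0.65]])

```text
time_s: 29.8
position: [0.5603, -0.0173, 0.1502]
tcp_rot: [[0.0, 0.957, 0.289], [-0.0, 0.289, -0.957], [-1.0, 0.0, 0.0]]
force: [0.6, -0.0, -3.7]
opening: 0.2
```

```bash
python3 -c "
from rd import *
rep(7,True)"
```

```text
t 29.8 p [560.28 -17.34 150.24] yaw -73.22 F [ 0.59 -0.02 -3.74] M [-0.047 -0.059  0.459] tau6 0.2783 tau5 0.003 op 0.2 ax [ 0.0004 -0.0004]
t 29.85 p [560.29 -17.35 150.24] yaw -73.24 F [ 0.47  0.32 -3.56] M [-0.073 -0.076  0.439] tau6 0.5918 tau5 0.02 op 0.1992 ax [ 0.0004 -0.0004]
t 29.9 p [560.27 -17.38 150.24] yaw -73.0 F [ 0.02  0.42 -3.13] M [-0.046 -0.024  0.393] tau6 0.6342 tau5 0.033 op 0.1952 ax [ 0.0004 -0.0004]
t 29.95 p [560.3  -17.35 150.23] yaw -72.94 F [-0.54 -0.49 -4.15] M [-0.093 -0.025  0.39 ] tau6 0.4588 tau5 0.041 op 0.1992 ax [ 0.0004 -0.0003]
t 30.0 p [560.31 -17.34 150.24] yaw -72.96 F [ 0.16  0.25 -3.54] M [-0.129 -0.07   0.441] tau6 0.4027 tau5 0.043 op 0.2002 ax [ 0.0004 -0.0002]
t 30.05 p [560.29 -17.35 150.24] yaw -72.98 F [ 0.2  -0.52 -3.34] M [-0.101 -0.02   0.346] tau6 0.3896 tau5 0.047 op 0.1982 ax [ 0.0004 -0.0001]
t 30.1 p [560.26 -17.33 150.22] yaw -73.01 F [ 0.66  0.43 -2.54] M [-0.099 -0.055  0.397] tau6 0.3883 tau5 0.051 op 0.1994 ax [ 0.0004 -0.    ]
```

Call:
send_rows(fingers=[0,0,0,0,0,0,0], dp=[[0,0,0],[0,0,0],[0,0,0],[0,0,0],[0,0,0],[0,0,0],[0,0,0]], turn=[[0,0,-0.1],[0,0,-0.2],[0,0,-0.27],[0,0,-0.27],[0,0,-0.27],[0,0,-0.27],[0,0,-0.27]])

```text
time_s: 30.73
position: [0.5603, -0.0173, 0.1502]
tcp_rot: [[0.0, 1.0, 0.028], [-0.0, 0.028, -1.0], [-1.0, 0.0, 0.0]]
force: [-0.7, -0.7, -3.1]
opening: 0.202
```

```bash
python3 -c "
from rd import *
rep(4,True)"
```

```text
t 30.733 p [560.26 -17.35 150.23] yaw -88.42 F [-0.65 -0.68 -3.07] M [-0.019 -0.02   0.408] tau6 0.4642 tau5 -0.03 op 0.2018 ax [ 0.0003 -0.0002]
t 30.783 p [560.25 -17.33 150.23] yaw -88.43 F [ 0.35 -0.79 -2.62] M [-0.052  0.06   0.471] tau6 0.4661 tau5 -0.032 op 0.1989 ax [ 0.0003 -0.0002]
t 30.833 p [560.24 -17.34 150.22] yaw -88.45 F [ 0.51 -0.47 -3.75] M [-0.027  0.043  0.448] tau6 0.4679 tau5 -0.033 op 0.1981 ax [ 0.0003 -0.0001]
t 30.883 p [560.26 -17.34 150.22] yaw -88.46 F [ 0.6   0.09 -2.81] M [-0.037  0.043  0.451] tau6 0.4695 tau5 -0.035 op 0.1959 ax [ 0.0003 -0.0001]
```

Call:
send_rows(fingers=[0,0,0,0,0,0,0,0,0,0], dp=[[0,0,0],[0,0,0],[0,0,0],[0,0,0],[0,0,0],[0,0,0],[0,0,0],[0,0,2],[0,0,10],[0,0,20]], turn=[[0,0,0.12],[0,0,0.24],[0,0,0.36],[0,0,0.47],[0,0,0.55],[0,0,0.57],[0,0,0.57],[0,0,0.57],[0,0,0.57],[0,0,0.57]])

```text
time_s: 31.77
position: [0.5597, -0.0172, 0.1703]
tcp_rot: [[-0.001, 0.828, 0.561], [0.001, 0.561, -0.828], [-1.0, -0.001, -0.001]]
force: [-0.5, -0.1, -2.7]
opening: 0.199
```

```bash
python3 -c "
from rd import *
rep(1)"
```

```text
t 31.767 p [559.73 -17.21 170.32] yaw -55.87 F [-0.47 -0.06 -2.66] M [-0.031 -0.044 -0.012] tau6 0.007 tau5 -0.246 op 0.1993 ax [-0.0014  0.0006]
```

Call:
send_rows(fingers=[0,0,0,0,0,0,0,0,0], dp=[[-1,-6,3],[-2,-18,3],[-4,-33,3],[-5.5,-46,3],[-6.3,-52.5,3],[-6.3,-53.3,1],[-6.3,-53.3,-3],[-6.3,-53.3,-7],[-6.3,-53.3,-9]], turn=[[0,0,0.08],[0,0,0.18],[0,0,0.29],[0,0,0.4],[0,0,0.47],[0,0,0.487],[0,0,0.487],[0,0,0.487],[0,0,0.487]])

```text
time_s: 32.52
position: [0.553, -0.0697, 0.1608]
tcp_rot: [[-0.002, 0.47, 0.883], [0.001, 0.883, -0.47], [-1.0, -0.001, -0.002]]
force: [0.1, -0.4, -3.4]
opening: 0.194
```

```bash
python3 -c "
from rd import *
rep(1)"
```

```text
t 32.517 p [553.01 -69.74 160.81] yaw -28.01 F [ 0.05 -0.41 -3.36] M [ 0.02  -0.039 -0.013] tau6 0.0089 tau5 -0.013 op 0.1938 ax [-0.0025  0.0005]
```

Call:
send_rows(fingers=[0,0,0,0,0,0], dp=[[0.4,-0.8,0],[0.4,-0.8,-2],[0.4,-0.8,-4],[0.4,-0.8,-6],[0.4,-0.8,-7.5],[0.4,-0.8,-7.8]], turn=[[0,-0.002,0],[0,-0.002,0],[0,-0.002,0],[0,-0.002,0],[0,-0.002,0],[0,-0.002,0]])

```text
time_s: 33.02
position: [0.5532, -0.0704, 0.1526]
tcp_rot: [[-0.001, 0.47, 0.883], [0.001, 0.883, -0.47], [-1.0, 0.0, -0.001]]
force: [0.7, 0.6, -3.3]
opening: 0.199
```

```bash
python3 -c "
from rd import *
rep(1)"
```

```text
t 33.017 p [553.23 -70.45 152.63] yaw -28.02 F [ 0.72  0.6  -3.34] M [-0.039 -0.046  0.006] tau6 0.0013 tau5 -0.004 op 0.199 ax [-0.0011  0.0007]
```

Call:
send_rows(fingers=[0,0,0,0,0,0,0,0,0,0], dp=[[0.1,0,-1.7],[0.1,0,-2.5],[0.1,0,-2.5],[0.1,0,-2.5],[0.1,0,-2.5],[0.1,0,-2.5],[0.1,0,-2.5],[0.1,0,-2.5],[0.1,0,-2.5],[0.1,0,-2.5]], turn=[[0,0,0],[0,0,0],[0,0,0],[0,0,-0.1],[0,0,-0.2],[0,0,-0.3],[0,0,-0.4],[0,0,-0.5],[0,0,-0.6],[0,0,-0.65]])

```text
time_s: 33.85
position: [0.5535, -0.0706, 0.1502]
tcp_rot: [[-0.0, 0.909, 0.417], [0.0, 0.417, -0.909], [-1.0, -0.0, -0.0]]
force: [-0.6, 0.2, -3.9]
opening: 0.199
```

```bash
python3 -c "
from rd import *
rep(7,True)"
```

```text
t 33.85 p [553.46 -70.64 150.21] yaw -65.38 F [-0.62  0.15 -3.94] M [-0.028 -0.028  0.412] tau6 0.2836 tau5 0.046 op 0.1987 ax [-0.0002  0.0004]
t 33.9 p [553.45 -70.64 150.19] yaw -65.4 F [ 1.03  0.02 -3.09] M [-0.06  -0.048  0.392] tau6 0.597 tau5 0.07 op 0.195 ax [-0.0002  0.0005]
t 33.95 p [553.45 -70.63 150.2 ] yaw -65.16 F [ 0.33  0.06 -3.62] M [-0.075 -0.059  0.447] tau6 0.6388 tau5 0.091 op 0.1943 ax [-0.0002  0.0005]
t 34.0 p [553.47 -70.63 150.21] yaw -65.11 F [ 1.16 -0.14 -3.52] M [-0.071 -0.125  0.413] tau6 0.4636 tau5 0.102 op 0.1958 ax [-0.0002  0.0006]
t 34.05 p [553.46 -70.61 150.19] yaw -65.12 F [ 0.52 -0.72 -3.18] M [-0.074 -0.037  0.39 ] tau6 0.4075 tau5 0.109 op 0.1986 ax [-0.0002  0.0006]
t 34.1 p [553.47 -70.61 150.21] yaw -65.15 F [-0.15 -0.07 -3.2 ] M [-0.156 -0.064  0.408] tau6 0.3945 tau5 0.117 op 0.1935 ax [-0.0002  0.0007]
t 34.15 p [553.45 -70.6  150.18] yaw -65.17 F [-0.1  -0.14 -2.42] M [-0.156 -0.07   0.393] tau6 0.3932 tau5 0.124 op 0.1963 ax [-0.0002  0.0008]
```

Tau6 0.393; another 0.255 rad should bring about 0.467.

Call:
send_rows(fingers=[0,0,0,0,0,0,0], dp=[[0,0,0],[0,0,0],[0,0,0],[0,0,0],[0,0,0],[0,0,0],[0,0,0]], turn=[[0,0,-0.1],[0,0,-0.2],[0,0,-0.255],[0,0,-0.255],[0,0,-0.255],[0,0,-0.255],[0,0,-0.255]])

```text
time_s: 34.78
position: [0.5535, -0.0706, 0.1502]
tcp_rot: [[-0.0, 0.984, 0.178], [0.001, 0.178, -0.984], [-1.0, 0.0, -0.001]]
force: [-0.9, -0.6, -3.4]
opening: 0.2
```

```bash
python3 -c "
from rd import *
rep(4,True)"
```

```text
t 34.783 p [553.45 -70.6  150.18] yaw -79.73 F [-0.86 -0.56 -3.45] M [-0.102 -0.041  0.512] tau6 0.467 tau5 0.076 op 0.1998 ax [-0.      0.0008]
t 34.833 p [553.45 -70.63 150.21] yaw -79.75 F [ 0.39  0.51 -4.11] M [-0.088 -0.018  0.529] tau6 0.4687 tau5 0.077 op 0.1992 ax [0.     0.0007]
t 34.883 p [553.47 -70.65 150.22] yaw -79.76 F [ 0.38 -0.05 -4.16] M [-0.072 -0.016  0.495] tau6 0.4703 tau5 0.078 op 0.1979 ax [0.0001 0.0007]
t 34.933 p [553.46 -70.66 150.21] yaw -79.77 F [-0.09 -0.9  -3.9 ] M [-0.093 -0.019  0.485] tau6 0.4716 tau5 0.079 op 0.1951 ax [0.0001 0.0007]
```

Call:
send_rows(fingers=[0,0,0,0,0,0,0,0,0,0], dp=[[0,0,0],[0,0,0],[0,0,0],[0,0,0],[0,0,0],[0,0,0],[0,0,0],[0,0,2],[0,0,10],[0,0,20]], turn=[[0,0,0.12],[0,0,0.24],[0,0,0.36],[0,0,0.47],[0,0,0.55],[0,0,0.57],[0,0,0.57],[0,0,0.57],[0,0,0.57],[0,0,0.57]])

```text
time_s: 35.82
position: [0.5529, -0.0704, 0.1703]
tcp_rot: [[-0.002, 0.734, 0.68], [0.001, 0.68, -0.734], [-1.0, -0.001, -0.003]]
force: [-0.4, 0.3, -3.7]
opening: 0.202
```

```bash
python3 -c "
from rd import *
rep(1)"
```

```text
t 35.817 p [552.9  -70.43 170.27] yaw -47.18 F [-0.4   0.33 -3.74] M [-0.051 -0.079 -0.007] tau6 0.0069 tau5 -0.221 op 0.2024 ax [-0.0021  0.0015]
```

Call:
send_rows(fingers=[0,0,0,0,0,0,0,0,0], dp=[[-5,7,3],[-15,20,3],[-28,36,3],[-39,50,3],[-45,58.5,3],[-46,60,2],[-46,60,-1],[-46,60,-4],[-46,60,-7]], turn=[[0,0,-0.08],[0,0,-0.18],[0,0,-0.3],[0,0,-0.4],[0,0,-0.47],[0,0,-0.487],[0,0,-0.487],[0,0,-0.487],[0,0,-0.487]])

```text
time_s: 36.57
position: [0.5081, -0.0112, 0.1634]
tcp_rot: [[0.001, 0.966, 0.258], [0.002, 0.258, -0.966], [-1.0, 0.001, -0.001]]
force: [-0.3, -0.4, -2.7]
opening: 0.196
```

```bash
python3 -c "
from rd import *
rep(1)"
```

```text
t 36.567 p [508.08 -11.2  163.44] yaw -75.07 F [-0.34 -0.36 -2.74] M [-0.014 -0.     0.006] tau6 -0.0051 tau5 0.024 op 0.1955 ax [0.0006 0.0016]
```

Call:
send_rows(fingers=[0,0,0,0,0,0], dp=[[-1.2,0.8,-1],[-1.2,0.8,-4],[-1.2,0.8,-6],[-1.2,0.8,-8],[-1.2,0.8,-9.5],[-1.2,0.8,-10.4]], turn=[[-0.001,0,0],[-0.001,0,0],[-0.001,0,0],[-0.001,0,0],[-0.001,0,0],[-0.001,0,0]])

```text
time_s: 37.07
position: [0.5068, -0.0104, 0.1527]
tcp_rot: [[0.0, 0.966, 0.258], [0.001, 0.258, -0.966], [-1.0, 0.0, -0.001]]
force: [0.4, -0.2, -3.7]
opening: 0.2
```

```bash
python3 -c "
from rd import *
rep(1)"
```

```text
t 37.067 p [506.81 -10.45 152.7 ] yaw -75.07 F [ 0.44 -0.25 -3.68] M [ 0.025 -0.012 -0.   ] tau6 -0.0004 tau5 -0.05 op 0.1998 ax [0.0002 0.0007]
```

Call:
send_rows(fingers=[0,0,0,0,0,0,0,0,0,0], dp=[[0,0,-1.7],[0,0,-2.5],[0,0,-2.5],[0,0,-2.5],[0,0,-2.5],[0,0,-2.5],[0,0,-2.5],[0,0,-2.5],[0,0,-2.5],[0,0,-2.5]], turn=[[0,0,0],[0,0,0],[0,0,0],[0,0,-0.1],[0,0,-0.2],[0,0,-0.3],[0,0,-0.4],[0,0,-0.5],[0,0,-0.6],[0,0,-0.65]])

```text
time_s: 37.9
position: [0.5068, -0.0106, 0.1503]
tcp_rot: [[0.001, 0.924, -0.381], [-0.0, -0.381, -0.924], [-1.0, 0.001, -0.0]]
force: [-0.3, -1.1, -2.9]
opening: 0.2
```

```bash
python3 -c "
from rd import *
rep(7,True)"
```

```text
t 37.9 p [506.82 -10.55 150.29] yaw -112.42 F [-0.31 -1.14 -2.91] M [ 0.063 -0.013  0.393] tau6 0.2775 tau5 -0.069 op 0.1999 ax [ 0.0007 -0.0003]
t 37.95 p [506.83 -10.57 150.31] yaw -112.44 F [ 0.38  0.75 -2.74] M [0.061 0.009 0.438] tau6 0.5914 tau5 -0.071 op 0.1977 ax [ 0.0007 -0.0003]
t 38.0 p [506.81 -10.56 150.28] yaw -112.19 F [-0.3  -0.34 -4.23] M [-0.     0.042  0.44 ] tau6 0.6332 tau5 -0.076 op 0.1971 ax [ 0.0006 -0.0003]
t 38.05 p [506.8  -10.56 150.28] yaw -112.15 F [ 0.68 -0.33 -4.09] M [-0.016  0.061  0.406] tau6 0.4578 tau5 -0.075 op 0.1939 ax [ 0.0006 -0.0001]
t 38.1 p [506.8  -10.53 150.27] yaw -112.16 F [-0.81 -0.44 -3.78] M [-0.006  0.034  0.376] tau6 0.4017 tau5 -0.076 op 0.2004 ax [ 0.0006 -0.0001]
t 38.15 p [506.81 -10.53 150.26] yaw -112.19 F [ 0.26  0.12 -3.52] M [-0.072 -0.008  0.386] tau6 0.3887 tau5 -0.079 op 0.1977 ax [0.0006 0.    ]
t 38.2 p [506.87 -10.53 150.27] yaw -112.21 F [-0.38 -0.64 -3.7 ] M [-0.052  0.013  0.424] tau6 0.3874 tau5 -0.08 op 0.1973 ax [0.0007 0.0001]
```

Call:
send_rows(fingers=[0,0,0,0,0,0,0], dp=[[0,0,0],[0,0,0],[0,0,0],[0,0,0],[0,0,0],[0,0,0],[0,0,0]], turn=[[0,0,-0.1],[0,0,-0.2],[0,0,-0.27],[0,0,-0.27],[0,0,-0.27],[0,0,-0.27],[0,0,-0.27]])

```text
time_s: 38.83
position: [0.5068, -0.0105, 0.1503]
tcp_rot: [[0.001, 0.792, -0.61], [-0.0, -0.61, -0.792], [-1.0, 0.0, -0.0]]
force: [0.5, -0.1, -3.5]
opening: 0.199
```

```bash
python3 -c "
from rd import *
rep(4,True)"
```

```text
t 38.833 p [506.8  -10.51 150.26] yaw -127.62 F [ 0.52 -0.05 -3.5 ] M [0.024 0.056 0.434] tau6 0.4636 tau5 -0.124 op 0.1987 ax [ 0.0006 -0.    ]
t 38.883 p [506.79 -10.51 150.27] yaw -127.64 F [ 0.42 -0.54 -3.67] M [0.005 0.09  0.495] tau6 0.4655 tau5 -0.127 op 0.1972 ax [ 0.0006 -0.0001]
t 38.933 p [506.79 -10.51 150.25] yaw -127.65 F [-0.33  0.4  -2.58] M [0.022 0.091 0.474] tau6 0.4674 tau5 -0.13 op 0.1982 ax [ 0.0006 -0.    ]
t 38.983 p [506.77 -10.54 150.25] yaw -127.67 F [ 0.05  0.45 -3.75] M [0.033 0.103 0.469] tau6 0.4689 tau5 -0.133 op 0.1966 ax [ 0.0005 -0.0001]
```

Call:
send_rows(fingers=[0,0,0,0,0,0,0,0,0,0], dp=[[0,0,0],[0,0,0],[0,0,0],[0,0,0],[0,0,0],[0,0,0],[0,0,0],[0,0,2],[0,0,12],[0,0,25]], turn=[[0,0,0.12],[0,0,0.24],[0,0,0.36],[0,0,0.47],[0,0,0.55],[0,0,0.57],[0,0,0.57],[0,0,0.57],[0,0,0.57],[0,0,0.57]])

```text
time_s: 39.87
position: [0.5059, -0.0103, 0.1747]
tcp_rot: [[-0.002, 0.996, -0.09], [0.001, -0.09, -0.996], [-1.0, -0.002, -0.001]]
force: [-0.7, -0.9, -3.1]
opening: 0.198
```

Call:
send_rows(fingers=[0,0,0,0,0,0], dp=[[-15,-7,3],[-33,-16,3],[-46,-22,3],[-49,-23.5,3],[-49,-23.5,3],[-49,-23.5,3]], turn=[[0,0,0],[0,0,0],[0,0,0],[0,0,0],[0,0,0],[0,0,0]])

```text
time_s: 40.37
position: [0.458, -0.034, 0.1781]
tcp_rot: [[-0.0, 0.996, -0.091], [0.001, -0.091, -0.996], [-1.0, -0.0, -0.001]]
force: [0.5, 0.5, -2.6]
opening: 0.2
```

Run:
```python
from meas import *
from rd import rep
rep(1,True)
s=rep(1); c=bot.capture("wrist"); pickle.dump((s,c),open("w9.pkl","wb")); cv2.imwrite("pics/w9.png",c["img"])
u=proj(c,[[.5302,-.0404,.06]],s)[0]; print(u)
b=brass(c,s,u,66)
for x in b: print({k:np.round(v,4).tolist() for k,v in x.items()})
big,o,up=screws(c,s,u,66); cv2.imwrite("pics/w9z.png",big)
```

```text
t 40.367 p [458.02 -34.   178.07] yaw -95.22 F [ 0.53  0.52 -2.56] M [ 0.068 -0.018  0.025] tau6 0.0002 tau5 0.057 op 0.1998 ax [-0.0001  0.001 ]
t 40.417 p [458.3  -33.93 178.04] yaw -95.18 F [ 0.65 -0.04 -3.07] M [ 0.034  0.002 -0.022] tau6 0.0041 tau5 -0.006 op 0.1974 ax [-0.      0.0009]
[316.1324 120.2464]
{'bc': [0.56, -0.017], 'bd': [27.6622, 27.8135], 'hc': [0.56, -0.0172], 'hs': [18.9076, 18.2897], 'ang': 32.5129}
{'bc': [0.5532, -0.0702], 'bd': [27.6449, 27.7988], 'hc': [0.5533, -0.07], 'hs': [18.2546, 18.5784], 'ang': 43.3149}
{'bc': [0.5071, -0.0103], 'bd': [28.0032, 28.1544], 'hc': [0.507, -0.0103], 'hs': [17.9447, 17.8054], 'ang': 84.2318}
{'bc': [0.5001, -0.0634], 'bd': [28.1859, 28.2503], 'hc': [0.5003, -0.0632], 'hs': [18.3656, 18.3533], 'ang': 77.7551}
```

View pics/w9.png

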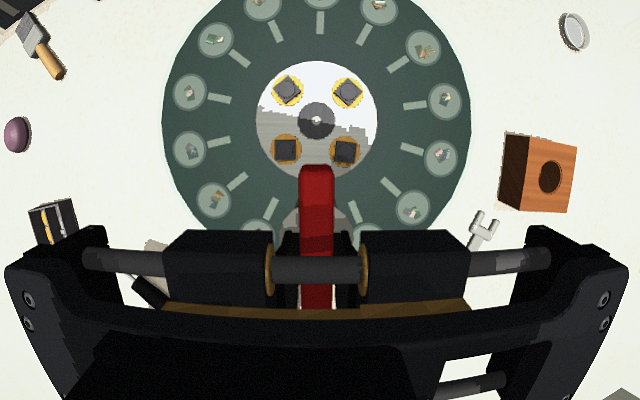

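Run:
```python
from h import *
s,c=pickle.load(open("w9.pkl","rb"))
im=c["img"]; up=5
crop=im[125:220,490:585]; big=cv2.resize(crop,None,fx=up,fy=up,interpolation=2)
cv2.imwrite("pics/hole.png",big)
g=cv2.cvtColor(big,cv2.COLOR_BGR2GRAY)
x,y=int((550-490)*up),int((177-125)*up); print(g[y,x],g[y-120,x],g[y+120,x],g[y,x+100])
# components of dark around hole
for th in (50,60,70):
    m=(g<th).astype(np.uint8); n,l,ss,ce=cv2.connectedComponentsWithStats(m); i=l[y,x]; print(th,i,ss[i])
    if i:
        cn=max(cv2.findContours((l==i).astype(np.uint8),0,1)[0],key=cv2.contourArea)[:,0]
        P=onplane(c,cn/up+[490,125]-0.5+.5/up,0.05,s)[:,:2]
        e=cv2.fitEllipse((P*1e4).astype(np.float32)); print(np.array(e[0])/10,np.array(e[1])/10)
```

```text
32 130 128 138
50 2 [  245   183   105   155 12629]
[ 458.6078125  -309.14777832] [35.42135315 37.67908936]
60 2 [  245   181   106   158 13003]
[ 458.58867187 -309.06796875] [36.1337616  38.06237183]
70 2 [  244   180   108   160 13358]
[ 458.57729492 -309.06589355] [36.69606628 38.50683289]
```

View pics/hole.png

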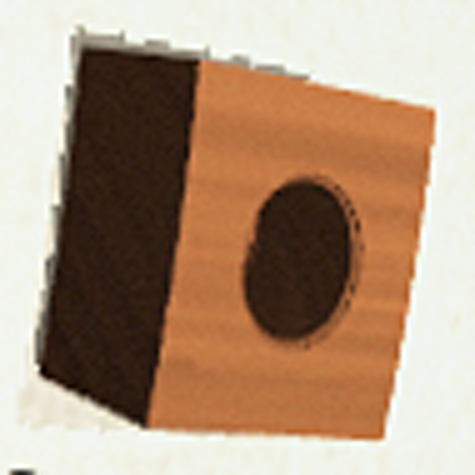

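Call:
send_rows(fingers=[0,0,0,0,0,0,0,0,0,0], dp=[[0,-14,1],[0,-45,1],[0,-78,1],[0,-111,1],[0,-144,1],[0,-177,1],[0,-210,1],[0,-243,1],[0,-265,1],[0,-275,1]], turn=[[0,0,0.1],[0,0,0.22],[0,0,0.34],[0,0,0.46],[0,0,0.58],[0,0,0.7],[0,0,0.82],[0,0,0.94],[0,0,1.06],[0,0,1.17]])

```text
time_s: 41.3
position: [0.4597, -0.3134, 0.1789]
tcp_rot: [[0.001, 0.468, 0.884], [-0.004, 0.884, -0.468], [-1.0, -0.003, 0.003]]
force: [1.0, -0.8, -3.6]
opening: 0.196
```

Call:
send_rows(fingers=[0,0,0,0], dp=[[0,0,0],[0,0,0],[0,0,0],[0,0,0]], turn=[[0,0,0],[0,0,0],[0,0,0],[0,0,0]])

```text
time_s: 41.63
position: [0.4597, -0.3118, 0.1787]
tcp_rot: [[0.001, 0.469, 0.883], [-0.002, 0.883, -0.469], [-1.0, -0.002, 0.002]]
force: [0.4, 0.0, -2.7]
opening: 0.199
```

```bash
python3 -c "
from rd import *
rep(1)"
```

```text
t 41.633 p [ 459.68 -311.83  178.68] yaw -27.95 F [ 0.39  0.01 -2.72] M [ 0.023 -0.077  0.006] tau6 0.0125 tau5 0.011 op 0.1986 ax [ 0.0006 -0.0022]
```

Call:
send_rows(fingers=[0,0,0,0,0,0], dp=[[-1.3,2,0],[-1.3,2,-8],[-1.3,2,-18],[-1.3,2,-26],[-1.3,2,-30],[-1.3,2,-30]], turn=[[0.002,0,0.03],[0.002,0,0.03],[0.002,0,0.03],[0.002,0,0.03],[0.002,0,0.03],[0.002,0,0.03]])

```text
time_s: 42.13
position: [0.4576, -0.3089, 0.1469]
tcp_rot: [[-0.002, 0.442, 0.897], [0.002, 0.897, -0.442], [-1.0, 0.001, -0.003]]
force: [0.2, 0.1, -3.3]
opening: 0.2
```

```bash
python3 -c "
from rd import *
rep(1)"
```

```text
t 42.133 p [ 457.59 -308.89  146.89] yaw -26.24 F [ 0.17  0.09 -3.28] M [-0.01  -0.039 -0.067] tau6 0.0045 tau5 -0.052 op 0.1997 ax [-0.0019  0.0024]
```

Call:
send_rows(fingers=[0,0,0,0,0,0,0,0], dp=[[0.8,-0.9,0],[0.8,-0.9,0],[0.8,-0.9,-2],[0.8,-0.9,-5],[0.8,-0.9,-8],[0.8,-0.9,-11],[0.8,-0.9,-13],[0.8,-0.9,-13]], turn=[[-0.002,-0.002,0],[-0.002,-0.002,0],[-0.002,-0.002,0],[-0.002,-0.002,0],[-0.002,-0.002,0],[-0.002,-0.002,0],[-0.002,-0.002,0],[-0.002,-0.002,0]])

```text
time_s: 42.8
position: [0.4581, -0.3095, 0.1333]
tcp_rot: [[-0.001, 0.442, 0.897], [0.001, 0.897, -0.442], [-1.0, 0.001, -0.001]]
force: [-0.1, 0.4, -3.3]
opening: 0.199
```

```bash
python3 -c "
from rd import *
rep(2,True)"
```

```text
t 42.8 p [ 458.09 -309.52  133.33] yaw -26.25 F [-0.07  0.44 -3.31] M [ 0.008 -0.02   0.021] tau6 0.0007 tau5 -0.001 op 0.1989 ax [-0.0007  0.0012]
t 42.85 p [ 458.19 -309.61  133.55] yaw -26.24 F [ 0.81  0.43 -3.05] M [-0.004 -0.066  0.044] tau6 0.0 tau5 0.052 op 0.1963 ax [-0.0005  0.0009]
```

Call:
send_rows(fingers=[0,0,0,0,0,0,0,0,0], dp=[[0.2,-0.2,-6],[0.2,-0.2,-13],[0.2,-0.2,-20],[0.2,-0.2,-26],[0.2,-0.2,-30],[0.2,-0.2,-32.5],[0.2,-0.2,-34],[0.2,-0.2,-34.4],[0.2,-0.2,-34.4]], turn=[[0,0,0],[0,0,0],[0,0,0],[0,0,0],[0,0,0],[0,0,0],[0,0,0],[0,0,0],[0,0,0]])

```text
time_s: 43.65
position: [0.4587, -0.31, 0.0994]
tcp_rot: [[0.0, 0.442, 0.897], [0.0, 0.897, -0.442], [-1.0, 0.0, -0.0]]
force: [-1.2, 0.3, -2.6]
opening: 0.199
```

```bash
python3 -c "
from rd import *
rep(3,True)"
```

```text
t 43.65 p [ 458.65 -310.03   99.38] yaw -26.24 F [-1.21  0.31 -2.58] M [-0.055 -0.055 -0.058] tau6 -0.0001 tau5 0.067 op 0.1995 ax [0.     0.0004]
t 43.7 p [ 458.71 -310.08   99.51] yaw -26.24 F [-0.19 -0.15 -1.89] M [-0.003 -0.032  0.044] tau6 -0.0002 tau5 0.072 op 0.1999 ax [0.0002 0.0002]
t 43.75 p [ 458.75 -310.15   99.61] yaw -26.25 F [-0.8   0.24 -3.4 ] M [-0.054 -0.11   0.025] tau6 -0.0001 tau5 0.068 op 0.1933 ax [0.0004 0.0001]
```

Call:
send_rows(fingers=[0,0,0,0], dp=[[-0.3,0.2,-0.5],[-0.3,0.2,-0.8],[-0.3,0.2,-0.8],[-0.3,0.2,-0.8]], turn=[[0,0,0],[0,0,0],[0,0,0],[0,0,0]])

```text
time_s: 44.13
position: [0.4585, -0.31, 0.099]
tcp_rot: [[0.001, 0.442, 0.897], [-0.0, 0.897, -0.442], [-1.0, 0.0, 0.001]]
force: [0.3, -0.2, -2.1]
opening: 0.2
```

```bash
python3 -c "
from rd import *
rep(3,True)"
```

```text
t 44.133 p [ 458.52 -309.99   98.98] yaw -26.25 F [ 0.34 -0.22 -2.14] M [-0.04  -0.04  -0.023] tau6 0.0001 tau5 0.069 op 0.2001 ax [ 0.0007 -0.0002]
t 44.183 p [ 458.53 -310.03   98.98] yaw -26.24 F [ 0.66  0.12 -2.8 ] M [-0.043 -0.053  0.01 ] tau6 0.0001 tau5 0.07 op 0.203 ax [ 0.0007 -0.0002]
t 44.233 p [ 458.51 -309.99   98.96] yaw -26.24 F [ 0.22 -0.53 -2.25] M [-0.014 -0.076  0.002] tau6 0.0002 tau5 0.07 op 0.2013 ax [ 0.0006 -0.0001]
```

Call:
send_rows(fingers=[0.5,0.7,0.7,0.7,0.7,0.7,0.7,0.7], dp=[[0,0,0],[0,0,0],[0,0,0],[0,0,0],[0,0,0],[0,0,0],[0,0,0],[0,0,0]], turn=[[0,0,0],[0,0,0],[0,0,0],[0,0,0],[0,0,0],[0,0,0],[0,0,0],[0,0,0]])

```text
time_s: 44.95
position: [0.4586, -0.31, 0.099]
tcp_rot: [[0.001, 0.442, 0.897], [-0.0, 0.897, -0.442], [-1.0, 0.0, 0.001]]
force: [1.0, 0.1, -0.3]
opening: 0.669
```

```bash
python3 -c "
from rd import *
rep(1)
c=bot.capture('wrist');cv2.imwrite('pics/w10.png',c['img'])"
```

```text
t 44.95 p [ 458.57 -310.04   99.01] yaw -26.24 F [ 1.01  0.06 -0.29] M [-0.02  -0.073 -0.022] tau6 -0.0001 tau5 0.058 op 0.6693 ax [ 0.0007 -0.0002]
```

View pics/w10.png

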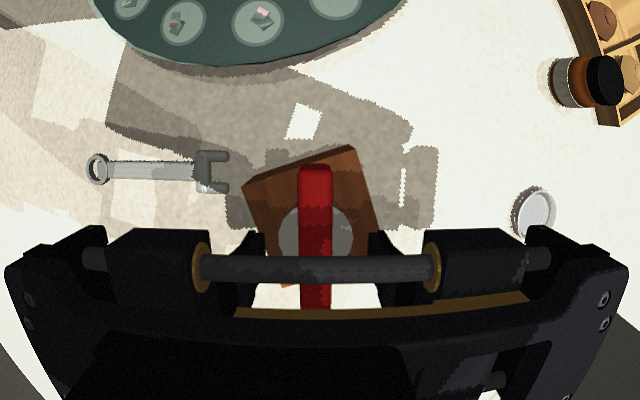

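The jaws have released the bar (red, around (316,235)), which is centred between them. I'll raise and back off.

Call:
send_rows(fingers=[0.7,0.7,0.7,0.7,0.7,0.7,0.7,0.7,0.7,0.7], dp=[[0,0,10],[0,0,35],[0,0,65],[0,0,90],[-8,-14,105],[-20,-40,105],[-32,-62,105],[-36,-70,105],[-36,-70,105],[-36,-70,105]], turn=[[0,0,0],[0,0,0],[0,0,0],[0,0,0],[0,0,0],[0,0,0],[0,0,0],[0,0,0],[0,0,0],[0,0,0]])

```text
time_s: 45.83
position: [0.4223, -0.3795, 0.204]
tcp_rot: [[0.001, 0.443, 0.896], [0.001, 0.896, -0.443], [-1.0, 0.001, -0.0]]
force: [0.1, 0.2, 0.6]
opening: 0.701
```

Run:
```python
from rd import *
rep(1)
c=bot.capture('wrist');cv2.imwrite('pics/w11.png',c['img'])
c=bot.capture('scene');cv2.imwrite('pics/s11.png',c['img'])
c=bot.capture('top');cv2.imwrite('pics/t11.png',c['img'])
rep(1)
```

```text
t 45.833 p [ 422.3  -379.46  203.96] yaw -26.32 F [0.11 0.18 0.62] M [-0.003 -0.069 -0.004] tau6 -0.0111 tau5 0.007 op 0.7012 ax [0.0006 0.0013]
t 45.983 p [ 422.81 -378.51  203.7 ] yaw -26.18 F [-0.8  -0.02  0.84] M [-0.041 -0.067  0.029] tau6 0.0028 tau5 0.065 op 0.6992 ax [0.0001 0.0013]
```

View pics/w11.png

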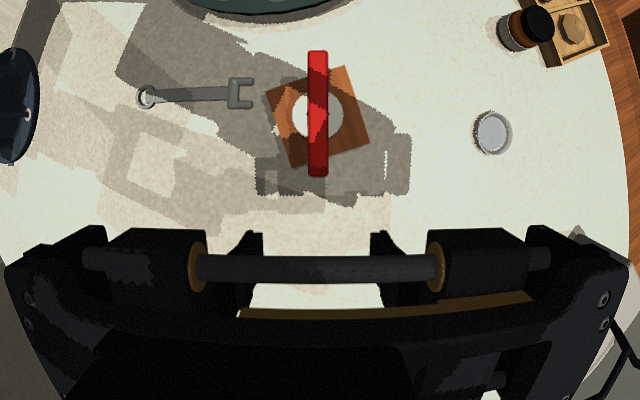

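View pics/s11.png

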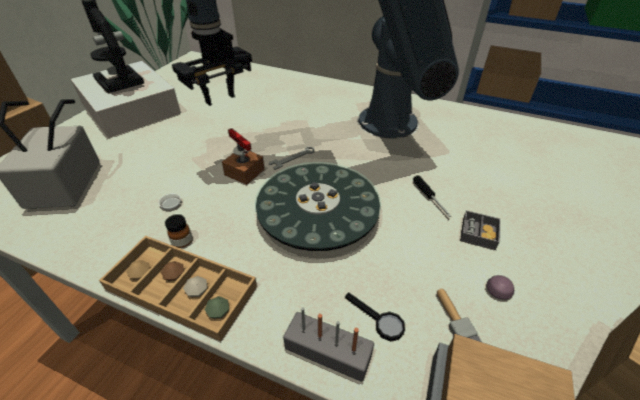

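View pics/t11.png

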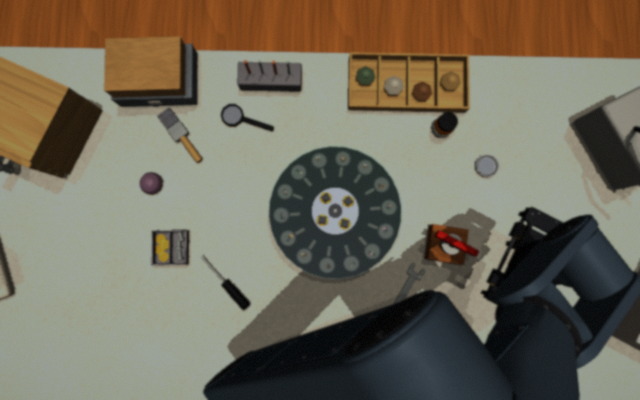

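```bash
python3 -c "
from rd import *
rep(1); print(bot.hand_in())"
```

```text
t 45.983 p [ 422.81 -378.51  203.7 ] yaw -26.18 F [-0.8  -0.02  0.84] M [-0.041 -0.067  0.029] tau6 0.0028 tau5 0.065 op 0.6992 ax [0.0001 0.0013]
the job is handed in; nothing more can be done
None
```

All four screws are tightened crosswise in two passes, the wrench is back in its hole, and the job was handed in at 46.0 s of the 72 s allowed.

| Screw (position on the bench, m) | Snug torque, first pass (N m) | Final torque, second pass (N m) |
|---|---|---|
| 0.500, −0.064 | 0.316 | 0.466 |
| 0.560, −0.017 | 0.320 | 0.468 |
| 0.553, −0.071 | 0.325 | 0.470 |
| 0.507, −0.010 | 0.323 | 0.468 |

The rows are in the order I tightened them, both passes. The torques are settled last-joint readings.

- **Cross-check on torque:** In the second pass the camera showed the heads turning 19–22°. At 0.4 N m per rad that gives final torques of 0.456–0.471 N m, in agreement with the readings. The noisier wrist moment agreed within its scatter, except that it averaged about 0.505 N m on the third screw.
- **Weak agreement:** On the first screw, the turn seen in the first pass suggests about 0.33 N m rather than the 0.316 I read. Both are inside the snug range.
- **Pressing on the glass:** At every screw the measured vertical force stayed close to the wrench's own weight, with no sign of pressing down.
- **End state:** The last pictures show the wrench upright in the stand, the gripper clear of it, and the rest of the bench where it was at the start. I checked the other items by eye only.

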